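# Tighten the polishing pad's nut with the torque wrench until it breaks away

### The arm

A 7-joint arm with a two-finger parallel gripper is mounted at the origin on a cart in front of the work surface, level with it; the furniture and walls round the work are solid. World frame = base frame: x ahead of the robot, y to its left, z up, the work surface at z = 0. Lengths are in m, angles in rad, forces in N, time in s.
With the tool pointing down it reaches from about 0.4 to 0.9 m from the base axis. Payload 5.5 kg.
Tool frame: the origin (TCP) lies between the finger pads; the fingertips stand 22 mm ahead of it and the grasp point (between the pads) lies 3 mm ahead of it; z points along the fingers, y is the direction in which the jaws open and shut (so a half turn about z gives the same grasp; the last joint's range is limited). The gripper opens to 85 mm and grips with 20 to 120 N. Pads are 22 mm wide; open, the fingers measure 114 mm over their backs; the gripper's body (76 mm by 85 mm) begins 54 mm behind the grasp point. The pads swing forward as they close: fully open they stand 13 mm farther back than shut.
Start: joints at [1.437, 0.501, -0.427, 1.55, 0.221, 1.138, -0.21], TCP at [0.251, -0.599, 0.253] pointing down, gripper open.
Joint ranges: [-2.88, 2.88], [-0.31, 2.03], [-1.54, 1.56], [0.2, 2.42], [-1.41, 4.55], [0.19, 2.02], [-2.57, 2.57]. Speed limits (rad/s): [2.57, 2.57, 3.14, 3.14, 3.14, 3.14, 3.14].

### API

Orientations are given as [roll, pitch, yaw] about the fixed x, y, z axes, in that order (R = Rz(yaw) Ry(pitch) Rx(roll)).
In Python, from bench import * gives the robot as it stands. The module is installed in compiled form; this text tells all that it offers.
- The arm moves only by the tool carry_out, never from a script. Its argument "motion" is a list of rows, each a list of 7 numbers: the turn, a rotation vector about the tool's x, y, z in rad, then the shift along the tool's x, y, z in mm, then the opening, from 0 (shut) to 1 (fully open). In form: [[wx, wy, wz, x, y, z, hand], ...]. A call has 1 to 5 rows; each row is the pose to reach, as a shift and turn from the pose commanded when the call began, along the tool's axes at that moment; what a row does not reach only later rows make up. A row lasts 1/12 s, in which the tool goes at most 41.7 mm and 7.16 degrees, less where a joint would pass 70% of its speed; a pose out of reach is approached as far as the arm can. A call with a gripper value outside its range is refused whole. The fingers move at their own pace and stop on an object; "squeeze" is the grip in N (left out, the last holds). Time passes only in rows, so rows that repeat a pose let the fingers close. It gives the time, the measured TCP pose, the force and the opening at its end, in the units of the state.
- get_state(): the state, without advancing time (a new reading comes with each control period).
- snapshot(name): name is "scene" or "side" or "wrist"; returns a dict with "image" (420x560x3 uint8, red, green, blue), "depth" (420x560 float32, m along the optical axis (not along the pixel's ray), 0 where there is no reading), "camera_matrix" (3x3 intrinsics, pixels), "R" (3x3) and "t" (3): a world point X has camera coordinates R X + t; the wrist camera has in their place "tool_from_camera" (4x4, takes a point from camera to tool coordinates, whose origin is the TCP and whose axes are the flange's). Camera axes: x right, y down, z forward; pixel columns grow to the right and rows downward; lengths in m; the calibration is good to about 2 mm. A picture is of the moment at which its call begins: read the wrist's pose just before it.
- close_job(): hands the job in, once; it reports no verdict.
The state is a dict: "time": time; "joints": joint angles; "qd": joint speeds; "joint_efforts": joint torques, N m; "position": TCP position; "eef_rot": TCP orientation; "ft_force": force on the tool from outside, world axes, zero at the start; "torque": the same for the moment, N m; "opening": opening from 0.0 (shut) to 1.0 (fully open).
Only numpy, scipy, OpenCV 4.12 (cv2) and the standard library are available. Lean on these libraries where they do the work, as an engineer would, in place of code of your own. Each camera call takes 0.05 s, during which the arm holds its last target.

### The job

A fresh felt pad is mounted on the polishing head and its nut is only finger-tight. Take the torque wrench by its black grip, set its ring gently right down over the nut, and tighten the nut clockwise until the wrench trips and its handle gives way; stop at once there, because pulling on past the trip crushes the felt. Then lift the wrench off and lay it back flat on the tool mat, without forcing the ring on and without disturbing the glass lens blank that lies near by.

Things in the scene. Friction and masses are not known exactly. Their poses are not given: they have to be found in the camera images.
- nut_seat (a point): top of the steel washer, on the vertical spindle axis of the small green-grey polishing head (round base 100 mm across, fixed to the bench); 73.5 mm above the bench. The hexagon nut stands on it: 32 mm across flats, 12 mm high, top edge chamfered by 2 mm; the 13 mm spindle end rises 3.5 mm above the nut. The axes of this point say nothing about how the flats of the nut stand: that angle is different each time and is not reported.
- nut (a joint): how far the nut has been turned clockwise (seen from above) from where it first touches, rad; it starts finger-tight near 0. It is a right-hand thread: turning takes about 0.6 N m at first and 1.5 N m more per rad as the felt gives, and the nut stays where it is left. Beyond 0.34 the felt is crushed.
- wrench_grip (a point): centre of the black grip of the torque wrench, half-way up its 20 mm height; grip 19 mm wide with flat sides, 90 mm long. Its y axis points along the handle towards the ring, z up. The wrench weighs about 0.3 kg and balances about 28 mm from here towards the ring; it lies flat on its underside, which is the same plane for ring and grip.
- wrench_ring (a point): centre of the wrench's ring, at its underside; 115 mm from wrench_grip along the handle. The ring sits in a dark round housing 60 mm across; hexagon bore 33.8 mm across flats right through (it fits the nut every 60 degrees; two of its flats are parallel to the x axis of this point), with about 0.9 mm of clearance each side and 6 degrees of play either way, 12 mm high: when it is fully home its underside lies on the washer at nut_seat.
- breakaway (a joint): how far the handle has given way against the ring, rad; both turn about the ring's centre. It stays at 0 and rigid until the torque on the nut reaches about 0.9 N m (about 8 N across the middle of the grip), then the handle gives way clockwise with falling resistance (about half at the end) up to a hard stop at 0.30, and springs back to 0 when let off. Turned counter-clockwise it is rigid. Tripped means above 0.05.
- tool_mat: dark blue-grey rubber mat fixed on the bench, 110 x 260 mm and 6 mm thick; origin at the centre of its underside, y along its long side, z up. The wrench lies on it, ring towards +y.
- lens: clear round glass lens blank, 59 mm across and 8 mm thick, lying loose on the bench; origin at the centre of its underside; to be left alone.

How it is judged:
On the way, in this order (a step that is already met when the one before it is completed fails the run):
1. the wrench's ring is fully home over the nut, flat on the washer (horizontal distance between wrench_ring and nut_seat below 0.003 m and z of wrench_ring in the frame of nut_seat below 0.004 m and angle between wrench_ring's own z axis and vertical below 0.12 rad), for 0.1 s.
2. the wrench has tripped (its handle has given way) while the ring is on the nut and the nut has been drawn tight (value of joint breakaway above 0.05 rad and value of joint nut above 0.1 rad and horizontal distance between wrench_ring and nut_seat below 0.004 m and z of wrench_ring in the frame of nut_seat below 0.008 m), for 0.05 s.
At the end, for the whole second after the job is handed in: The nut stands tightened between 0.10 and 0.34 rad, and the wrench, its trip sprung back, lies still and flat (within 5 degrees) on the tool mat, right way up, with the centres of its ring and of its grip within the mat (at least 5 mm from the long edges) (value of joint nut between 0.1 and 0.34 rad and value of joint breakaway below 0.05 rad and x of wrench_grip in the frame of tool_mat between -0.05 and 0.05 m and y of wrench_grip in the frame of tool_mat between -0.13 and 0.13 m and x of wrench_ring in the frame of tool_mat between -0.05 and 0.05 m and y of wrench_ring in the frame of tool_mat between -0.13 and 0.13 m and height (world z) of wrench_grip below 0.02 m and height (world z) of wrench_ring below 0.01 m and angle between wrench_grip's own z axis and vertical below 0.08 rad and linear speed of wrench below 0.02 m/s); the robot touches nothing.
It fails at once if the nut is overtightened (turned past 0.34 rad) and the felt crushed (value of joint nut above 0.34 rad).
It fails at once if the wrench is forced against the nut or head with more than 50 N while it is not down over the nut (z of wrench_ring in the frame of nut_seat above 0.006 m and (contact force between wrench and nut above 50 N or contact force between wrench and polishing_head above 50 N)).
It fails at once if the lens blank is pushed by more than 15 mm (distance of lens from where it was at the start of the episode above 0.015 m).
It also fails if it takes over 72 s, if anything falls off the work surface, if the arm or the gripper's body presses on something with over 40 N, if the wrist force passes 120 N, or if a joint passes its speed limit or range.

## Working session

There is one attempt and no reset: what is moved stays moved. The work goes in short steps, Python scripts to look and compute and a tool call to move; the robot and the scene stay as the last step left them, time stands still between calls to the robot, and variables do not carry over. Pictures are saved under pics/ and viewed, and the job is handed in when it is done.

Besides the shell and the picture viewer there is one more tool, called by a JSON object that holds its "method" and its "body", one argument or row to a line. carry_out: Moves the arm, as the interface text tells. Its arguments: {"type":"object","properties":{"motion":{"type":"array","items":{"type":"array","items":{"type":"number"}}},"squeeze":{"type":"number"}},"required":["motion"]}

```bash
mkdir -p pics; cat > h.py <<'E'
from bench import *
import numpy as np, cv2
from scipy.spatial.transform import Rotation as Ro
def save(n,f):
    s=get_state(); d=snapshot(n); cv2.imwrite(f'pics/{f}.png',d['image'][:,:,::-1]); 
    np.savez(f'pics/{f}.npz',st_p=s['position'],st_r=s['eef_rot'],**d); return d
def load(f): return np.load(f'pics/{f}.npz')
def pose(d):
    # camera->world
    if 'tool_from_camera' in d:
        T=np.eye(4);T[:3,:3]=Ro.from_euler('xyz',d['st_r']).as_matrix();T[:3,3]=d['st_p']
        T=T@d['tool_from_camera']; return T[:3,:3],T[:3,3]
    return d['R'].T,-d['R'].T@d['t']
def pix(d,u,v,z):
    "intersect the pixel ray with plane world z"
    R,c=pose(d); r=R@np.linalg.inv(d['camera_matrix'])@np.array([u,v,1.]); return c+r*(z-c[2])/r[2]
def cloud(d):
    R,c=pose(d); h,w=d['depth'].shape; uu,vv=np.meshgrid(np.arange(w),np.arange(h))
    p=np.stack([uu,vv,np.ones_like(uu)],-1)@np.linalg.inv(d['camera_matrix']).T*d['depth'][...,None]
    return p@R.T+c
E
python3 - <<'E'
from h import *
s=get_state();print(s)
for n in ['scene','side','wrist']: save(n,n+'0')
for n in ['scene','side']:
    d=load(n+'0');print(d['R'],d['t'],d['camera_matrix'])
d=load('wrist0');print(d['tool_from_camera'])
E
```

```text
{'time': 0.0, 'joints': array([ 1.43718968,  0.50184783, -0.42679503,  1.55147874,  0.22082613,
        1.13828907, -0.21029593]), 'qd': array([ 3.40923734e-04, -5.22435535e-05, -1.10119810e-03, -3.36436729e-05,
       -2.39321607e-04, -7.08116175e-04, -1.28081934e-03]), 'joint_efforts': array([ 1.17301995e-03, -5.69529748e+01, -5.81621602e+00, -2.80939507e+01,
        1.07348379e-02,  1.18298104e-02,  3.06218453e-05]), 'position': array([ 0.25090723, -0.59890412,  0.2522477 ]), 'eef_rot': array([-3.13963366e+00, -4.37356872e-05,  3.96885580e-01]), 'ft_force': array([-0.28063162,  0.02733038, -0.07133168]), 'torque': array([ 0.0203589 , -0.04342046,  0.01691269]), 'opening': 0.9997815502222994}
[[-0.6474731  -0.76192286  0.01587884]
 [-0.40810358  0.32905446 -0.85157186]
 [ 0.64360707 -0.55785008 -0.52399736]] [0.21373798 0.35399195 0.43041321] [[472.96861162   0.         285.30244842]
 [  0.         472.96861162 211.32670005]
 [  0.           0.           1.        ]]
[[ 0.82046596 -0.57104899  0.0271782 ]
 [-0.18574048 -0.31122384 -0.93200869]
 [ 0.54068113  0.75963331 -0.36141548]] [-0.55948724  0.1283948   0.83286125] [[491.36436851   0.         281.58274243]
 [  0.         491.36436851 205.64541267]
 [  0.           0.           1.        ]]
[[-1.56634621e-03 -9.44750115e-01 -3.27787686e-01  8.37224266e-02]
 [ 9.99998729e-01 -1.57682887e-03 -2.33794504e-04 -1.13675186e-03]
 [-2.95987703e-04 -3.27787635e-01  9.44751384e-01 -1.20450236e-01]
 [ 0.00000000e+00  0.00000000e+00  0.00000000e+00  1.00000000e+00]]
```

View pics/scene0.png

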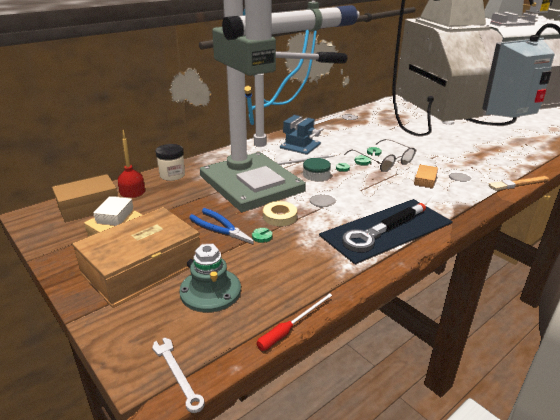

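View pics/side0.png

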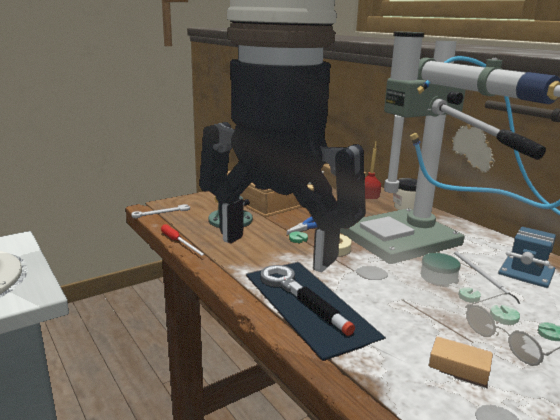

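View pics/wrist0.png

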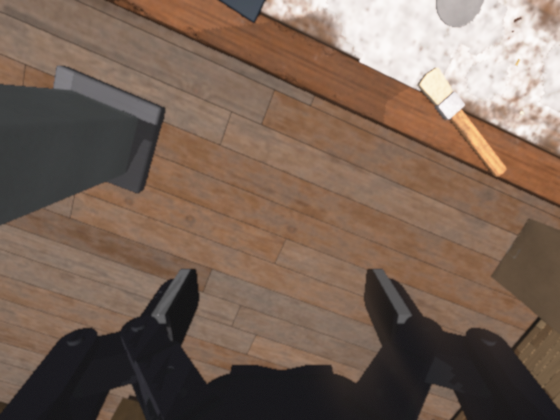

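```bash
python3 - <<'E'
from h import *
d=load('scene0'); C=cloud(d)
for n,(u,v) in dict(nuttop=(207,250),spindle=(208,246),base=(208,298),ring_l=(343,240),ringr=(376,238),grip=(404,218),gripend=(422,209),lens1=(322,200),lens2=(460,177),matc=(387,229)).items():
    print(n,C[v,u],pix(d,u,v,0.016))
for n,z,pts in [('mat',.006,[(320,234),(360,259),(453,222),(413,201)]),('lens1',.0,[(308,200),(336,200),(322,194),(322,206)]),('lens2',0,[(449,177),(471,177)])]:
    for p in pts: print(n,pix(d,*p,z))
im=cv2.resize(d['image'][170:270,310:460][:,:,::-1],None,fx=5,fy=5,interpolation=cv2.INTER_CUBIC);cv2.imwrite('pics/c1.png',im)
im=cv2.resize(d['image'][235:315,170:250][:,:,::-1],None,fx=7,fy=7,interpolation=cv2.INTER_CUBIC);cv2.imwrite('pics/c2.png',im)
E
```

```text
nuttop [ 0.52831496 -0.00832793  0.08936002] [ 0.61658347 -0.05813268  0.016     ]
spindle [ 0.53417099 -0.01399569  0.09107692] [ 0.6258804  -0.06615222  0.016     ]
base [0.50736261 0.00917529 0.01611763] [0.50747887 0.00911101 0.016     ]
ring_l [ 0.48268339 -0.27071676  0.01688737] [ 0.48351847 -0.27169255  0.016     ]
ringr [ 0.45748111 -0.3370891   0.00594674] [ 0.44870967 -0.32497875  0.016     ]
grip [ 0.45436049 -0.41592245  0.02159744] [ 0.45936171 -0.42375448  0.016     ]
gripend [ 0.45432766 -0.47621249  0.01960081] [ 0.45753194 -0.4816616   0.016     ]
lens1 [ 0.62532145 -0.35530095  0.00760895] [ 0.61524723 -0.3448642   0.016     ]
lens2 [ 0.49690457 -0.69001619  0.00734759] [ 0.48867413 -0.67364987  0.016     ]
matc [ 0.45620935 -0.36668523  0.01496835] [ 0.45529586 -0.36536041  0.016     ]
mat [ 0.53526425 -0.26262735  0.006     ]
mat [ 0.43214454 -0.26323812  0.006     ]
mat [ 0.39560906 -0.50358139  0.006     ]
mat [ 0.49924745 -0.5096099   0.006     ]
lens1 [ 0.65382532 -0.34067244  0.        ]
lens1 [ 0.61505178 -0.38890253  0.        ]
lens1 [ 0.65378583 -0.38352307  0.        ]
lens1 [ 0.61594135 -0.34679654  0.        ]
lens2 [ 0.52075527 -0.68279766  0.        ]
lens2 [ 0.48700506 -0.72506534  0.        ]
```

View pics/c1.png

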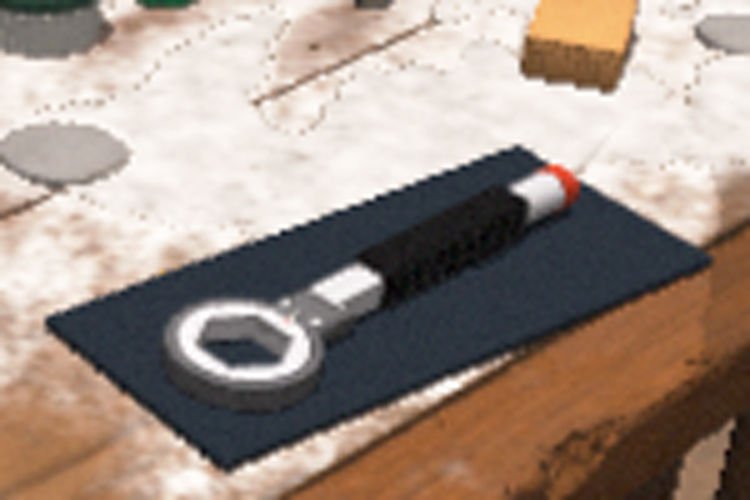

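View pics/c2.png

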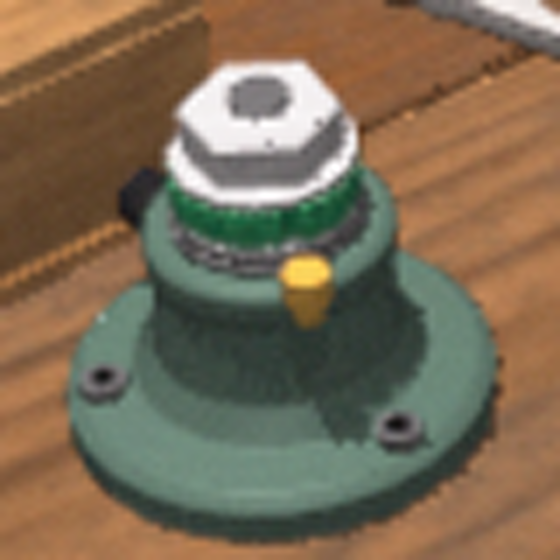

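{"method": "carry_out", "body": {
  "motion": [
    [0,0,-0.6,129,-44,0,1],
    [0,0,-0.6,129,-44,0,1],
    [0,0,-0.6,129,-44,0,1],
    [0,0,-0.6,129,-44,0,1],
    [0,0,-0.6,129,-44,0,1]
  ]
}}

```text
time: 0.57
position: [0.3585, -0.5041, 0.2537]
eef_rot: [3.14, -0.003, 1.012]
ft_force: [-0.1, 0.2, 0.9]
opening: 1.001
```

{"method": "carry_out", "body": {
  "motion": [
    [0,0,-0.45,125,35,0,1],
    [0,0,-0.45,125,35,0,1],
    [0,0,-0.45,125,35,0,1],
    [0,0,-0.45,125,35,0,1],
    [0,0,-0.45,125,35,0,1]
  ]
}}

```text
time: 0.98
position: [0.454, -0.4188, 0.2535]
eef_rot: [3.14, -0.002, 1.458]
ft_force: [-0.8, -0.6, 0.4]
opening: 0.999
```

```bash
python3 - <<'E'
from h import *
save('wrist','w1');s=get_state();print(s['joints'],s['position'],s['eef_rot'],s['qd'])
E
```

```text
[ 1.22835004  0.50374066 -0.71405333  1.629134    0.35402743  1.14287044
  0.30578078] [ 0.45169097 -0.42136766  0.25307665] [-3.14157638e+00 -8.38555688e-04  1.44975482e+00] [ 3.62326333e-02 -6.57339726e-05  5.97583188e-02 -4.76833859e-03
  6.88253502e-03  3.59007781e-03 -3.09721327e-02]
```

View pics/w1.png

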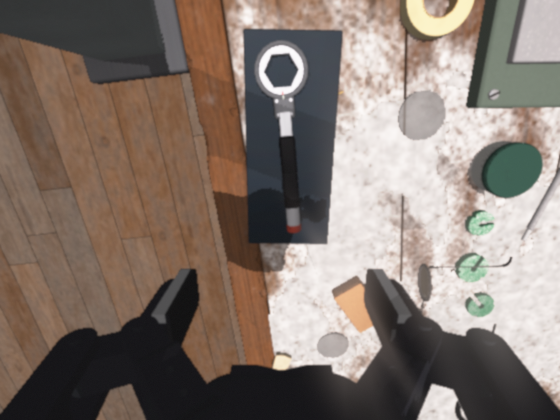

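```bash
python3 - <<'E'
from h import *
d=load('w1')
im=cv2.resize(d['image'][20:260,220:360][:,:,::-1],None,fx=2.5*1.6/1.6,fy=2.5,interpolation=cv2.INTER_CUBIC);cv2.imwrite('pics/c3.png',im)
for n,u,v,z in [('ring',281,70,.018),('gripN',287.5,136,.024),('gripF',291.5,208,.024),('lens',421,115,.008),('lensl',398,115,.008),('lensr',445,115,.008),('l2',332,344,.008),('m',246,30,.006),('m',341,31,.006),('m',327,244,.006),('m',249,243,.006)]: print(n,pix(d,u,v,z))
E
```

```text
ring [ 0.46720998 -0.29390984  0.018     ]
gripN [ 0.46665551 -0.36465387  0.024     ]
gripF [ 0.46219291 -0.45303641  0.024     ]
lens [ 0.62721945 -0.36005891  0.008     ]
lensl [ 0.60002248 -0.35692892  0.008     ]
lensr [ 0.65560759 -0.363326    0.008     ]
l2 [ 0.50217959 -0.68982081  0.008     ]
m [ 0.4338345  -0.24862982  0.006     ]
m [ 0.53726048 -0.26144642  0.006     ]
m [ 0.50561315 -0.51711185  0.006     ]
m [ 0.39861573 -0.50316486  0.006     ]
```

View pics/c3.png

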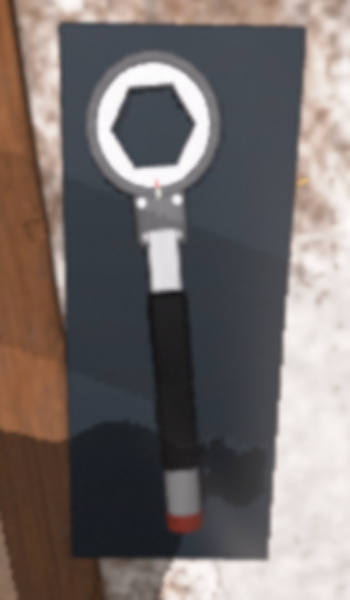

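{"method": "carry_out", "body": {
  "motion": [
    [0,0,-0.085,18,11,35,1],
    [0,0,-0.085,18,11,70,1],
    [0,0,-0.085,18,11,105,1],
    [0,0,-0.085,18,11,130,1],
    [0,0,-0.085,18,11,130,1]
  ]
}}

```text
time: 1.45
position: [0.4581, -0.4061, 0.1171]
eef_rot: [-3.132, -0.005, 1.527]
ft_force: [-0.3, 0.4, 0.5]
opening: 1.0
```

{"method": "carry_out", "body": {
  "motion": [
    [0,0,0,0,0,0,0.6],
    [0,0,0,0,0,0,0.6]
  ]
}}

```text
time: 1.62
position: [0.4638, -0.4081, 0.1247]
eef_rot: [3.14, 0.001, 1.529]
ft_force: [0.0, 0.5, 0.5]
opening: 0.752
```

```bash
python3 - <<'E'
from h import *
d=save('wrist','w2');s=get_state();print(s['position'],s['eef_rot'])
E
```

```text
[ 0.46441701 -0.40814825  0.1254586 ] [3.13911595e+00 2.28290352e-03 1.52984487e+00]
```

View pics/w2.png

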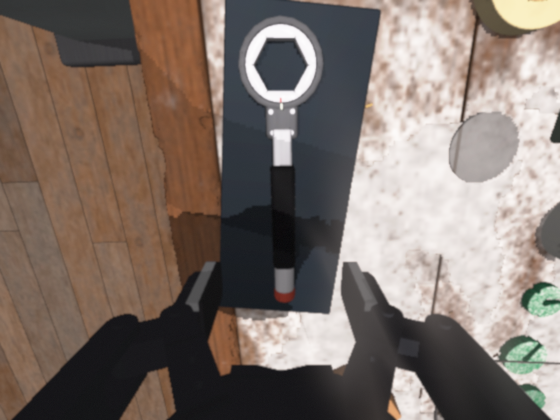

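```bash
python3 - <<'E'
from h import *
d=load('w2')
im=cv2.resize(d['image'][5:315,200:390][:,:,::-1],None,fx=1.9*1.6/1.6,fy=1.9,interpolation=cv2.INTER_CUBIC);cv2.imwrite('pics/c4.png',im)
for n,u,v,z in [('ringL',243,62,.018),('ringR',322,62,.018),('ringhex',280,66,.018),('gripNl',270.5,168,.026),('gripNr',295,168,.026),('gripFl',272.5,267,.026),('gripFr',295.5,267,.026)]: print(n,pix(d,u,v,z))
E
```

```text
ringL [ 0.44094799 -0.29138917  0.018     ]
ringR [ 0.49600785 -0.29375145  0.018     ]
ringhex [ 0.46661794 -0.29501555  0.018     ]
gripNl [ 0.45635134 -0.36513113  0.026     ]
gripNr [ 0.47480498 -0.3659332   0.026     ]
gripFl [ 0.45338163 -0.44987908  0.026     ]
gripFr [ 0.47289586 -0.45074014  0.026     ]
```

View pics/c4.png

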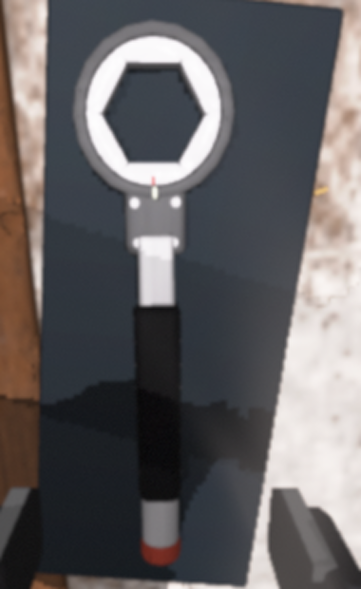

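```bash
python3 - <<'E'
from h import *
d=load('scene0');C=cloud(d).reshape(-1,3)
m=(C[:,2]>.1)&(C[:,1]>-.6)&(C[:,1]<.4)&(C[:,0]<1)&(C[:,0]>0)
P=C[m]
for lo in np.arange(-.6,.4,.1):
    q=P[(P[:,1]>lo)&(P[:,1]<lo+.1)]
    if len(q): print(round(lo,1),len(q),q.min(0),q.max(0))
m=(C[:,2]>.03)&(C[:,1]>-.35)&(C[:,1]<.2)&(C[:,0]<.66)&(C[:,0]>.3)
P=C[m]
for lo in np.arange(-.35,.2,.05):
    q=P[(P[:,1]>lo)&(P[:,1]<lo+.05)]
    if len(q): print(round(lo,2),len(q),q.min(0),q.max(0))
E
```

```text
-0.6 935 [ 0.74005477 -0.59995056  0.10024687] [ 0.99989905 -0.50015866  0.36896063]
-0.5 1232 [ 0.74557107 -0.4998737   0.10100404] [ 0.9997489  -0.40008264  0.38347046]
-0.4 1370 [ 0.72935931 -0.39999993  0.10145602] [ 0.99998092 -0.30002098  0.39963642]
-0.3 6214 [ 0.72251359 -0.29998523  0.10006686] [ 0.99999021 -0.20000081  0.40264786]
-0.2 690 [ 0.99136684 -0.19979316  0.34531057] [ 0.99999669 -0.10006105  0.37728046]
-0.1 890 [ 0.9179048  -0.09987673  0.10014467] [ 9.99994897e-01 -3.15121180e-05  3.77447556e-01]
-0.0 5097 [2.93939676e-02 5.34403369e-05 2.13147221e-01] [0.99998289 0.09962787 0.37748282]
0.1 2 [0.99615291 0.10017618 0.34757237] [0.99904482 0.10027425 0.34971081]
0.2 907 [0.00583799 0.28647526 0.52359105] [0.00583799 0.28647526 0.52359105]
-0.05 1486 [ 0.49854042 -0.04114332  0.03009971] [ 6.59832174e-01 -3.95250295e-06  9.11303966e-02]
-0.0 1729 [4.99157203e-01 4.58411318e-05 3.00618068e-02] [0.65985105 0.04993655 0.08830202]
0.05 1292 [0.59546603 0.05006752 0.03013656] [0.65978279 0.09996825 0.07049121]
0.1 1154 [0.59365377 0.1000093  0.03003893] [0.65996202 0.13508633 0.07106762]
```

{"method": "carry_out", "body": {
  "motion": [
    [0,0,0,40,6,-40,1],
    [0,0,0,80,11,-70,1],
    [0,0,0,120,16,-90,1],
    [0,0,0,160,21,-110,1],
    [0,0,0,200,27,-125,1]
  ]
}}

```text
time: 2.08
position: [0.4947, -0.2355, 0.2399]
eef_rot: [3.137, 0.004, 1.53]
ft_force: [0.3, -0.5, 1.3]
opening: 1.003
```

{"method": "carry_out", "body": {
  "motion": [
    [0,0,0,40,6,0,1],
    [0,0,0,80,11,0,1],
    [0,0,0,120,16,0,1],
    [0,0,0,160,21,0,1],
    [0,0,0,200,27,0,1]
  ]
}}

```text
time: 2.5
position: [0.5291, -0.0357, 0.2386]
eef_rot: [3.137, 0.002, 1.531]
ft_force: [0.8, 0.1, -0.7]
opening: 1.001
```

{"method": "carry_out", "body": {
  "motion": [
    [0,0,0,0,0,0,1],
    [0,0,0,0,0,0,1],
    [0,0,0,0,0,0,1],
    [0,0,0,0,0,0,1],
    [0,0,0,0,0,0,1]
  ]
}}

```text
time: 2.92
position: [0.5282, -0.0392, 0.2363]
eef_rot: [3.141, 0.001, 1.529]
ft_force: [-0.1, -0.8, 0.0]
opening: 0.997
```

```bash
python3 - <<'E'
from h import *
d=save('wrist','w3');s=get_state();print(s['joints'],s['position'],s['eef_rot'])
d=load('w3')
for p in [(.534,-.014,.0855)]:
    R,c=pose(d);q=d['camera_matrix']@(R.T@(np.array(p)-c));print(q[:2]/q[2])
E
```

```text
[ 0.71526078  0.39034716 -0.85265286  1.86110366  0.33926871  1.04175253
 -0.31681158] [ 0.52807442 -0.03909608  0.23613034] [3.14122365e+00 7.55708591e-04 1.52865627e+00]
[287.51529333 175.35924231]
```

View pics/w3.png

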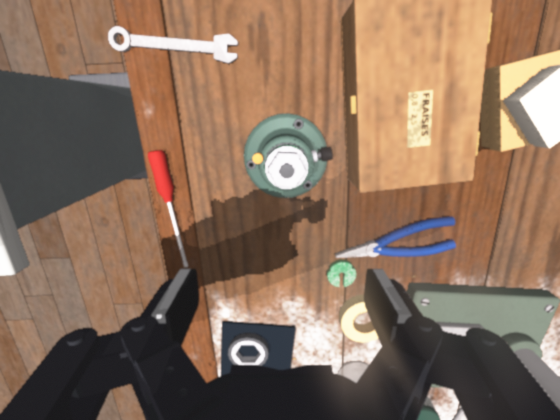

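{"method": "carry_out", "body": {
  "motion": [
    [0,0,0,0,3,35,1],
    [0,0,0,0,6,70,1],
    [0,0,0,0,6,78,1],
    [0,0,0,0,6,78,1],
    [0,0,0,0,6,78,1]
  ]
}}

```text
time: 3.38
position: [0.534, -0.0376, 0.1583]
eef_rot: [-3.141, -0.001, 1.531]
ft_force: [-0.2, -0.8, -0.6]
opening: 1.004
```

{"method": "carry_out", "body": {
  "motion": [
    [0,0,0,0,0,0,1],
    [0,0,0,0,0,0,1],
    [0,0,0,0,0,0,1]
  ]
}}

```text
time: 3.63
position: [0.5351, -0.0375, 0.1594]
eef_rot: [3.139, 0.001, 1.532]
ft_force: [-0.2, 0.3, 0.6]
opening: 1.002
```

```bash
python3 - <<'E'
from h import *
d=save('wrist','w4');s=get_state();print(s['joints'],s['position'],s['eef_rot'])
im=d['image'][40:260,180:400]
cv2.imwrite('pics/c5.png',cv2.resize(im[:,:,::-1],None,fx=2.7,fy=2.7,interpolation=cv2.INTER_CUBIC))
E
```

```text
[ 0.64338498  0.50270916 -0.78616623  1.91282402  0.44871451  0.90707577
 -0.4036414 ] [ 0.5348346  -0.03754475  0.15919225] [3.13936128e+00 5.61343878e-04 1.53164882e+00]
```

View pics/c5.png

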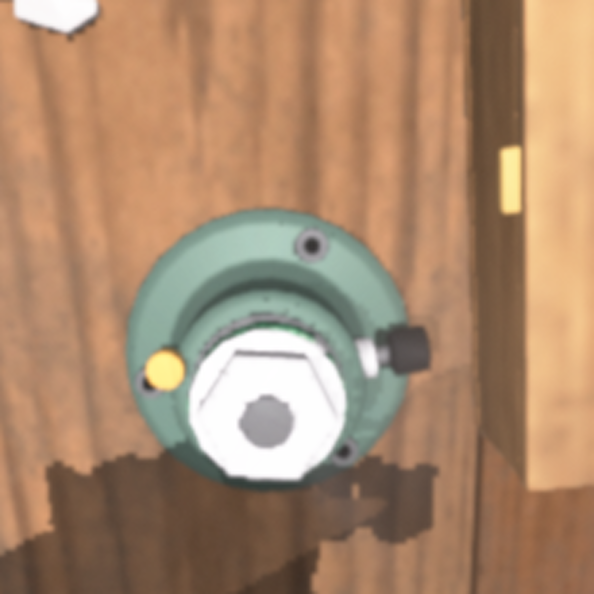

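```bash
python3 - <<'E'
from h import *
d=load('w4')
im=d['image'][150:230,240:320]
im=np.clip((im.astype(float)-120)*255/135,0,255).astype(np.uint8)
cv2.imwrite('pics/c6.png',cv2.resize(im[:,:,::-1],None,fx=7.5,fy=7.5,interpolation=cv2.INTER_CUBIC))
E
```

```text
(no output)
```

View pics/c6.png

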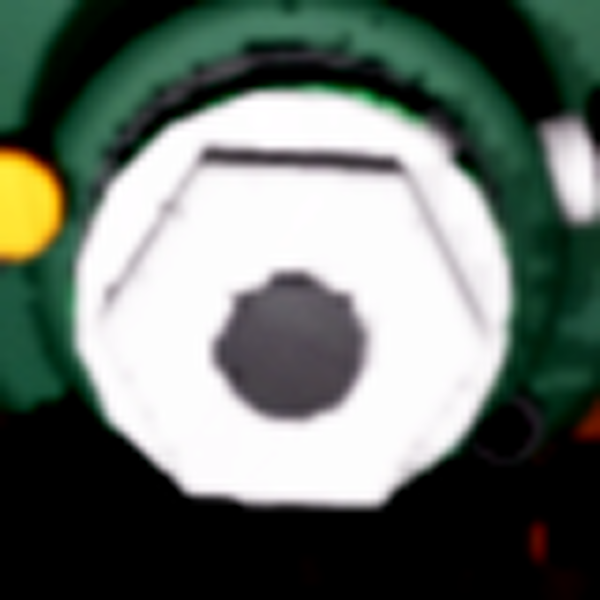

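```bash
python3 - <<'E'
from h import *
d=load('w4')
def q(x,y,z): return pix(d,240+x/7.5-.43,150+y/7.5-.43,z)
print('sp',q(290,348,.089))
def ang(a,b,z): v=q(*b,z)-q(*a,z); return np.rad2deg(np.arctan2(v[1],v[0]))
print('bot',ang((187,493),(385,506),.0855),'top',ang((205,152),(398,163),.074),ang((205,152),(398,163),.0835),'l',ang((105,305),(203,155),.082),'r',ang((402,163),(487,330),.082),'bl',ang((187,493),(105,310),.084),'br',ang((385,505),(492,345),.084))
for a,z in [((187,493),.084),((385,506),.084),((205,152),.084),((398,163),.084),((105,305),.084),((489,335),.084)]: print(q(*a,z))
E
```

```text
sp [ 0.53304652 -0.00834941  0.089     ]
bot -6.4029763747291 top -5.6662535799477585 -5.666253579947751 l 54.139354249044864 r -65.02760241976233 bl 109.55174268744106 br 56.035891862601126
[ 0.52255412 -0.02373363  0.084     ]
[ 0.54129264 -0.02583648  0.084     ]
[0.52611238 0.00885363 0.084     ]
[0.54344614 0.0071338  0.084     ]
[ 0.51610117 -0.0049912   0.084     ]
[ 0.5514204  -0.00933557  0.084     ]
```

{"method": "carry_out", "body": {
  "motion": [
    [0,0,0,-36,-6,-15,1],
    [0,0,0,-72,-11,-15,1],
    [0,0,0,-108,-17,-15,1],
    [0,0,0,-144,-23,-15,1],
    [0,0,0,-180,-28,-15,1]
  ]
}}

```text
time: 4.1
position: [0.4987, -0.218, 0.1738]
eef_rot: [3.141, 0.001, 1.532]
ft_force: [0.7, 0.3, 0.4]
opening: 0.999
```

{"method": "carry_out", "body": {
  "motion": [
    [0,0,-0.008,-40,-6,0,1],
    [0,0,-0.008,-80,-12,10,1],
    [0,0,-0.008,-120,-18,25,0.8],
    [0,0,-0.008,-160,-24,40,0.6],
    [0,0,-0.008,-182,-28,55,0.6]
  ]
}}

```text
time: 4.52
position: [0.4625, -0.4028, 0.1183]
eef_rot: [3.141, 0.004, 1.535]
ft_force: [-0.4, -0.3, -0.8]
opening: 0.612
```

{"method": "carry_out", "body": {
  "motion": [
    [0,0,0,0,0,0,0.6],
    [0,0,0,0,0,0,0.6],
    [0,0,0,0,0,0,0.6]
  ]
}}

```text
time: 4.77
position: [0.4646, -0.3962, 0.1184]
eef_rot: [3.141, -0.001, 1.54]
ft_force: [-0.4, 0.8, 0.1]
opening: 0.601
```

```bash
python3 - <<'E'
from h import *
d=save('wrist','w5');s=get_state();print(s['joints'],s['position'],s['eef_rot'])
E
```

```text
[ 1.15741245  0.6565853  -0.67869719  1.75035085  0.50340383  0.91465053
  0.23618449] [ 0.46521789 -0.39559338  0.11877138] [ 3.14008801e+00 -2.94783631e-04  1.54171453e+00]
```

View pics/w5.png

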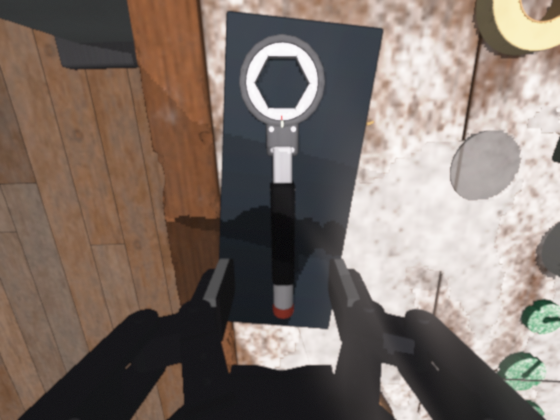

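{"method": "carry_out", "body": {
  "motion": [
    [0,0,0,0,0,30,0.6],
    [0,0,0,0,0,58,0.6],
    [0,0,0,0,0,72,0.6],
    [0,0,0,0,0,80,0.6],
    [0,0,0,0,0,80,0.6]
  ]
}}

```text
time: 5.23
position: [0.4639, -0.3954, 0.0369]
eef_rot: [-3.14, -0.002, 1.542]
ft_force: [0.3, -0.2, 0.4]
opening: 0.605
```

{"method": "carry_out", "body": {
  "motion": [
    [0,0,0,0,0,4,0.6],
    [0,0,0,0,0,4,0.6],
    [0,0,0,0,0,4,0.6]
  ]
}}

```text
time: 5.48
position: [0.4648, -0.3974, 0.035]
eef_rot: [3.14, 0.001, 1.54]
ft_force: [-0.1, -0.2, 0.9]
opening: 0.601
```

{"method": "carry_out", "body": {
  "motion": [
    [0,0,0,0,0,3,0.4],
    [0,0,0,0,0,3,0.3],
    [0,0,0,0,0,3,0.2],
    [0,0,0,0,0,3,0.1],
    [0,0,0,0,0,3,0.0]
  ],
  "squeeze": 70
}}

```text
time: 5.9
position: [0.4643, -0.3973, 0.0315]
eef_rot: [3.141, 0.001, 1.54]
ft_force: [-0.5, 0.2, 4.5]
opening: 0.207
```

{"method": "carry_out", "body": {
  "motion": [
    [0,0,0,0,0,0,0],
    [0,0,0,0,0,0,0],
    [0,0,0,0,0,0,0]
  ]
}}

```text
time: 6.15
position: [0.4643, -0.3973, 0.0315]
eef_rot: [3.141, 0.001, 1.54]
ft_force: [-1.6, 0.3, 5.7]
opening: 0.208
```

```bash
python3 - <<'E'
from h import *
d=save('wrist','w6');s=get_state();print(s['joints'],s['position'],s['eef_rot'],s['ft_force'],s['opening'])
E
```

```text
[ 1.10270796  0.77447275 -0.59875594  1.77578039  0.59594233  0.77905858
  0.16865545] [ 0.46432351 -0.39731023  0.03148685] [3.14100117e+00 6.99332671e-04 1.53975118e+00] [-0.6901534   0.45286541  4.9941899 ] 0.2105146947335883
```

View pics/w6.png

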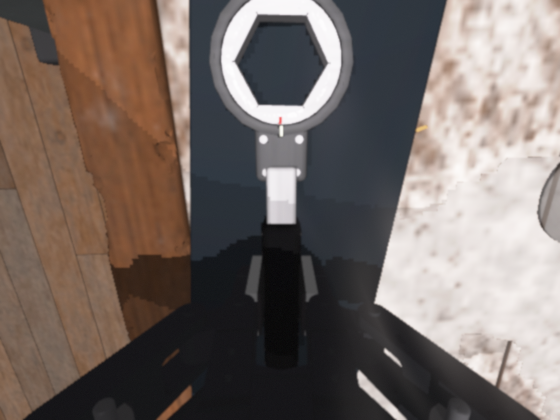

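{"method": "carry_out", "body": {
  "motion": [
    [0,0,0,0,0,-10,0],
    [0,0,0,0,0,-30,0],
    [0,0,0,0,0,-60,0],
    [0,0,0,0,0,-95,0],
    [0,0,0,0,0,-128,0]
  ]
}}

```text
time: 6.62
position: [0.4631, -0.3962, 0.1597]
eef_rot: [-3.14, -0.002, 1.54]
ft_force: [1.7, -1.0, -3.1]
opening: 0.203
```

{"method": "carry_out", "body": {
  "motion": [
    [0,0,0,0,0,0,0],
    [0,0,0,0,0,0,0],
    [0,0,0,0,0,0,0],
    [0,0,0,0,0,0,0]
  ]
}}

```text
time: 6.95
position: [0.4624, -0.3963, 0.1569]
eef_rot: [-3.138, -0.002, 1.54]
ft_force: [-0.6, -0.4, -3.2]
opening: 0.207
```

```bash
python3 - <<'E'
from h import *
d=save('wrist','w7');s=get_state();print(s['joints'],s['position'],s['eef_rot'],s['ft_force'],s['torque'])
C=cloud(load('w7'))
# ring annulus heights
for u,v in [(228,55),(335,55),(283,10),(283,115),(262,185),(281,200),(281,240)]: print(u,v,C[v,u])
E
```

```text
[ 1.18212697  0.60952497 -0.70828689  1.72874926  0.46374583  0.98193831
  0.26638665] [ 0.4625369  -0.39623584  0.15680496] [-3.13857948e+00 -2.36463322e-03  1.53979133e+00] [ 0.21616962 -0.34696919 -2.6500644 ] [-0.07570031  0.01283162  0.04174553]
228 55 [ 0.44265187 -0.28966919  0.14353534]
335 55 [ 0.48633826 -0.29116211  0.14384456]
283 10 [ 0.46562301 -0.27471206  0.14371738]
283 115 [ 0.46442882 -0.31373826  0.14409131]
262 185 [ 0.44288963 -0.37905223  0.00605752]
281 200 [ 0.462335   -0.35139771  0.1466534 ]
281 240 [ 0.4617404  -0.3699285   0.15083211]
```

View pics/w7.png

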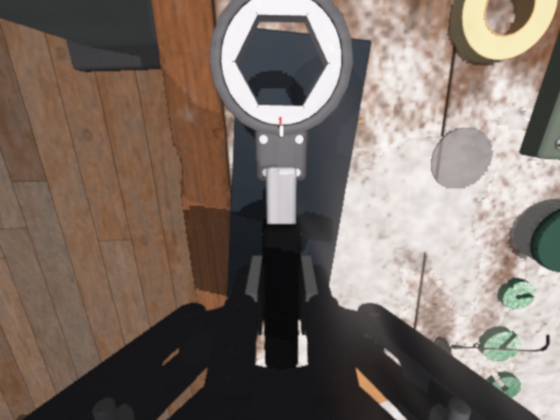

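```bash
python3 - <<'E'
from h import *
d=load('w7')
im=d['image'][0:140,205:360]
cv2.imwrite('pics/c7.png',cv2.resize(im[:,:,::-1],None,fx=5,fy=5,interpolation=cv2.INTER_CUBIC))
E
```

```text
(no output)
```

View pics/c7.png

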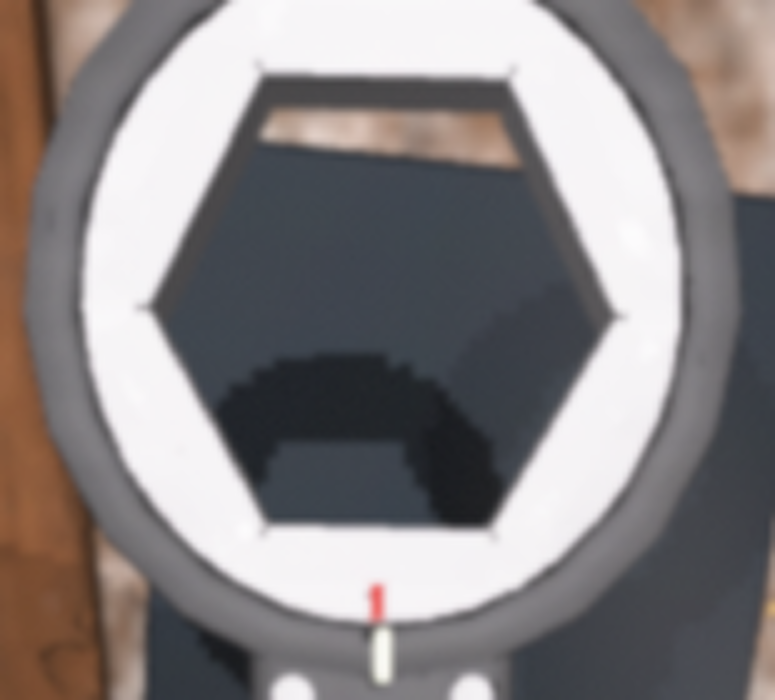

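```bash
cat >> h.py <<'E'
def tool(d,P):
    R=Ro.from_euler('xyz',d['st_r']).as_matrix(); return (P-d['st_p'])@R
def hexfit(P,af):
    "least-squares hexagon (corners in order around) -> centre, yaw deg of x-parallel flats"
    P=np.asarray(P)[:,:2]; c=P.mean(0)
    a=np.unwrap(np.arctan2(*(P-c).T[::-1])); return c,np.rad2deg(a),np.linalg.norm(P-c,axis=1)
E
python3 - <<'E'
from h import *
d=load('w7')
pts=[(615,316),(508,80),(262,76),(152,305),(266,522),(492,527)]
P=np.array([pix(d,205+x/5-.4,y/5-.4,.1436) for x,y in pts])
c,a,r=hexfit(P,.0338);print(c,a,r);T=tool(d,P);print(T.mean(0))
print('yaw',[(a[i]-60*i)%60 for i in range(6)], np.mean([(a[i]-60*i) for i in range(6)]))
print(pose(d)[1])
E
```

```text
[ 0.46428397 -0.29289853] [ -3.00440561  57.01926988 117.77567902 176.7691653  236.61806824
 297.49780423] [0.01915515 0.0191084  0.01915128 0.01896254 0.01916074 0.01920898]
[ 0.10337279 -0.00129582  0.01353491]
yaw [np.float64(56.99559439311503), np.float64(57.019269875935045), np.float64(57.77567901847459), np.float64(56.76916530138115), np.float64(56.61806823810369), np.float64(57.49780422960089)] -2.8874031572316015
[ 0.46406394 -0.31122648  0.27754285]
```

{"method": "carry_out", "body": {
  "motion": [
    [0,0,0.01,20,4,0,0],
    [0,0,0.02,50,10,0,0],
    [0,0,0.03,80,15,0,0],
    [0,0,0.04,110,21,0,0],
    [0,0,0.05,140,27,0,0]
  ]
}}

```text
time: 7.42
position: [0.4944, -0.2561, 0.1573]
eef_rot: [-3.139, -0.002, 1.489]
ft_force: [-0.1, 0.3, -2.5]
opening: 0.206
```

{"method": "carry_out", "body": {
  "motion": [
    [0,0,0,30,5,0,0],
    [0,0,0,60,9,0,0],
    [0,0,0,90,14,0,0],
    [0,0,0,120,18,0,0],
    [0,0,0,135,21,0,0]
  ]
}}

```text
time: 7.83
position: [0.5268, -0.1198, 0.1578]
eef_rot: [-3.14, -0.003, 1.495]
ft_force: [0.5, 0.4, -2.1]
opening: 0.208
```

{"method": "carry_out", "body": {
  "motion": [
    [0,0,0,0,0,0,0],
    [0,0,0,0,0,0,0],
    [0,0,0,0,0,0,0],
    [0,0,0,0,0,0,0]
  ]
}}

```text
time: 8.17
position: [0.5264, -0.1266, 0.1581]
eef_rot: [-3.14, 0.0, 1.488]
ft_force: [0.7, 0.2, -3.0]
opening: 0.21
```

```bash
python3 - <<'E'
from h import *
d=save('wrist','w8');save('scene','s8');s=get_state();print(s['joints'],s['position'],s['eef_rot'],s['ft_force'],s['torque'])
E
```

```text
[ 0.78671715  0.50697192 -0.76061686  1.89819002  0.43802227  0.91030782
 -0.27068478] [ 0.5266527  -0.12653302  0.15842691] [-3.14078242e+00  2.43949176e-04  1.48739676e+00] [-0.80545598  0.54932477 -2.79171853] [-0.07736768 -0.02082655 -0.00333234]
```

View pics/w8.png

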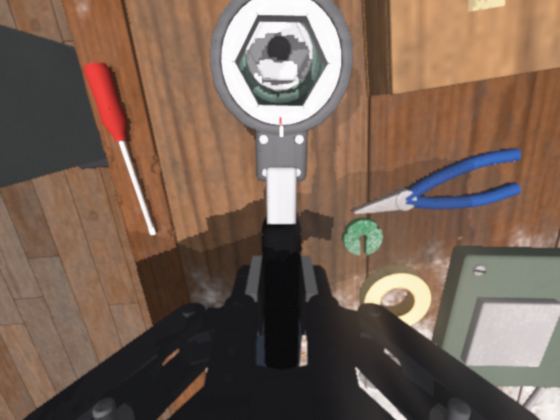

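View pics/s8.png

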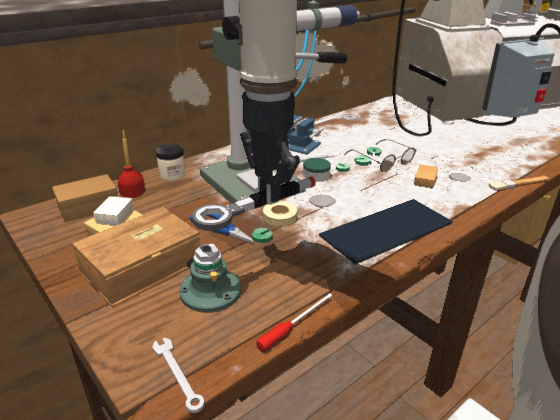

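```bash
python3 - <<'E'
from h import *
d=load('w8')
im=d['image'][0:140,205:360]
cv2.imwrite('pics/c8.png',cv2.resize(im[:,:,::-1],None,fx=5,fy=5,interpolation=cv2.INTER_CUBIC))
s=load('s8')
for p in [(.535,-.0235,.145),(.5333,-.0083,.089)]:
    q=s['camera_matrix']@(s['R']@np.array(p)+s['t']);print(q[:2]/q[2])
E
```

```text
[210.58895333 214.28051296]
[205.25792124 248.71025448]
```

View pics/c8.png

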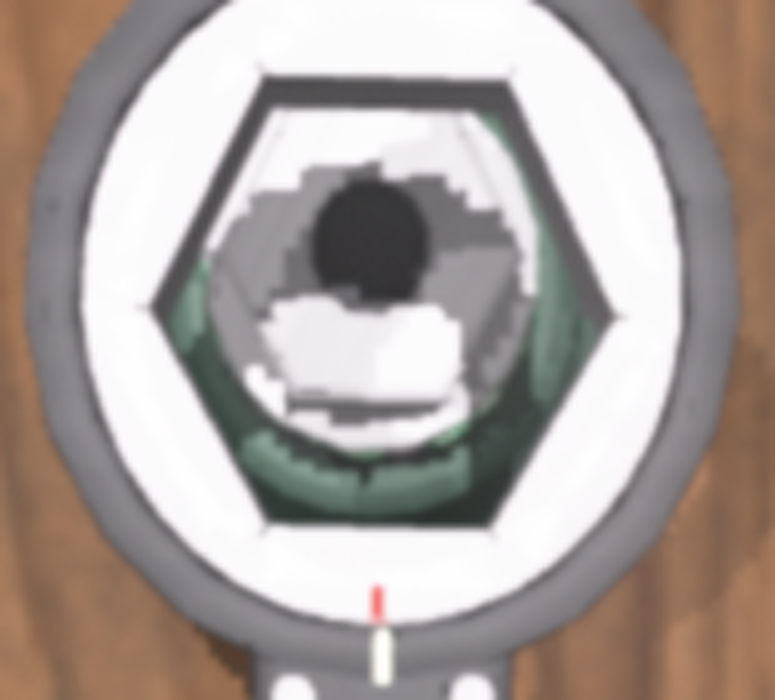

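```bash
python3 - <<'E'
from h import *
d=load('w8')
sp=pix(d,205+370/5-.4,240/5-.4,.089);print(sp,tool(d,sp))
for z in(.0875,.0905): print(tool(d,pix(d,205+370/5-.4,240/5-.4,z)))
# hexagon center again
pts=[(615,316),(508,80),(262,76),(152,305),(266,522),(492,527)]
P=np.array([pix(d,205+x/5-.4,y/5-.4,d['st_p'][2]-.0132) for x,y in pts]);print(tool(d,P).mean(0))
# nut bottom edge line in view: (285,400)-(470,405)
a=pix(d,205+288/5,398/5,.0855);b=pix(d,205+452/5,406/5,.0855);print(np.rad2deg(np.arctan2(*(b-a)[[1,0]])))
c,a,r=hexfit(P,.0338);print(np.mean([(a[i]-60*i) for i in range(6)]))
E
```

```text
[ 0.53339938 -0.00870238  0.089     ] [ 0.11811733 -0.00272062  0.06903316]
[ 0.11837744 -0.00273113  0.07053309]
[ 0.11785721 -0.0027101   0.06753324]
[ 0.10325129 -0.00132463  0.01316589]
-7.424053466041825
-5.866616058757583
```

{"method": "carry_out", "body": {
  "motion": [
    [0,0,0,8,-1,0,0],
    [0,0,0,15,-1.4,0,0],
    [0,0,0,15,-1.4,12,0],
    [0,0,0,15,-1.4,24,0],
    [0,0,0,15,-1.4,35,0]
  ]
}}

```text
time: 8.68
position: [0.5265, -0.11, 0.1224]
eef_rot: [-3.141, 0.0, 1.49]
ft_force: [-0.3, -0.5, -3.3]
opening: 0.207
```

{"method": "carry_out", "body": {
  "motion": [
    [0,0,0,0,0,0,0],
    [0,0,0,0,0,0,0],
    [0,0,0,0,0,0,0],
    [0,0,0,0,0,0,0]
  ]
}}

```text
time: 9.02
position: [0.5274, -0.11, 0.1241]
eef_rot: [3.141, -0.0, 1.49]
ft_force: [0.1, 0.3, -2.8]
opening: 0.205
```

```bash
python3 - <<'E'
from h import *
d=save('wrist','w9');s=get_state();print(s['position'],s['eef_rot'],s['ft_force'],s['torque'])
im=d['image'][0:140,205:360]
cv2.imwrite('pics/c9.png',cv2.resize(im[:,:,::-1],None,fx=5,fy=5,interpolation=cv2.INTER_CUBIC))
E
```

```text
[ 0.52745647 -0.11004211  0.12427764] [3.14067644e+00 6.40371800e-05 1.48973821e+00] [ 0.10386055 -0.43426114 -3.28659297] [ 0.02022661 -0.04611847  0.00134252]
```

View pics/c9.png

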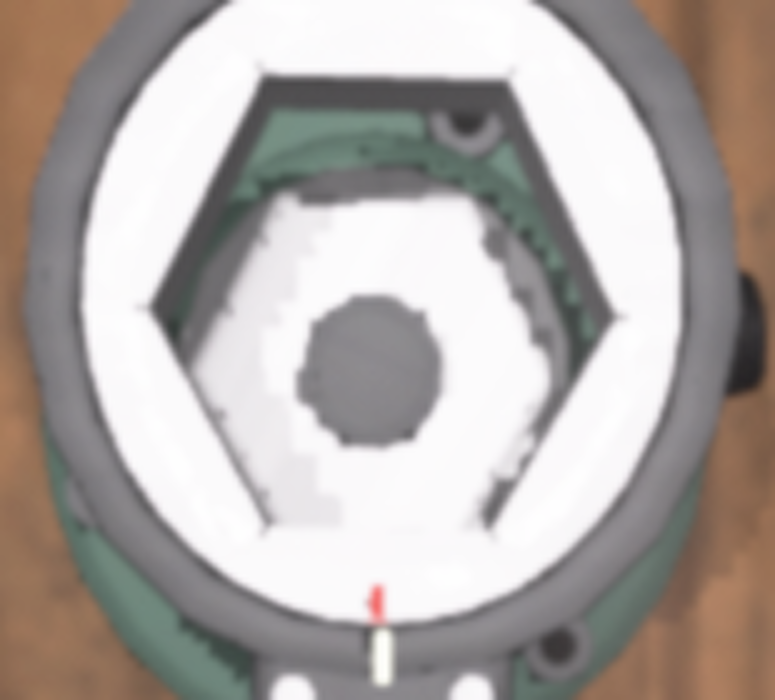

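```bash
python3 - <<'E'
from h import *
d=load('w9')
sp=pix(d,205+369/5-.4,371/5-.4,.089);print(sp,tool(d,sp))
f=lambda x,y,z:pix(d,205+x/5-.4,y/5-.4,z)
a=f(298,203,.074);b=f(478,198,.0835);a2=f(305,203,.0835)
for p,q in [((305,203),(475,198))]:
  v=f(*q,.0835)-f(*p,.0835);print(np.rad2deg(np.arctan2(v[1],v[0])))
E
```

```text
[ 0.53296035 -0.00917516  0.089     ] [ 0.10098796 -0.00262835  0.035121  ]
-3.2410245071184005
```

{"method": "carry_out", "body": {
  "motion": [
    [0,0,0,-2.3,-1.3,0,0],
    [0,0,0,-2.3,-1.3,4,0],
    [0,0,0,-2.3,-1.3,8,0],
    [0,0,0,-2.3,-1.3,8,0],
    [0,0,0,-2.3,-1.3,8,0]
  ]
}}

```text
time: 9.48
position: [0.5252, -0.1122, 0.1155]
eef_rot: [-3.141, -0.0, 1.49]
ft_force: [0.4, 0.1, -2.2]
opening: 0.208
```

{"method": "carry_out", "body": {
  "motion": [
    [0,0,0,0,0,0,0],
    [0,0,0,0,0,0,0],
    [0,0,0,0,0,0,0]
  ]
}}

```text
time: 9.73
position: [0.5257, -0.1121, 0.116]
eef_rot: [3.141, -0.0, 1.49]
ft_force: [0.2, 0.0, -2.5]
opening: 0.212
```

```bash
python3 - <<'E'
from h import *
d=save('wrist','w10');s=get_state();print(s['position'],s['eef_rot'],s['ft_force'],s['torque'])
im=d['image'][0:140,205:360]
cv2.imwrite('pics/c10.png',cv2.resize(im[:,:,::-1],None,fx=5,fy=5,interpolation=cv2.INTER_CUBIC))
E
```

```text
[ 0.52564457 -0.11212147  0.11598328] [3.14130338e+00 2.59476546e-06 1.48988659e+00] [ 0.61295521 -0.09230392 -2.40151927] [ 0.00663224 -0.02308252 -0.02767538]
```

View pics/c10.png

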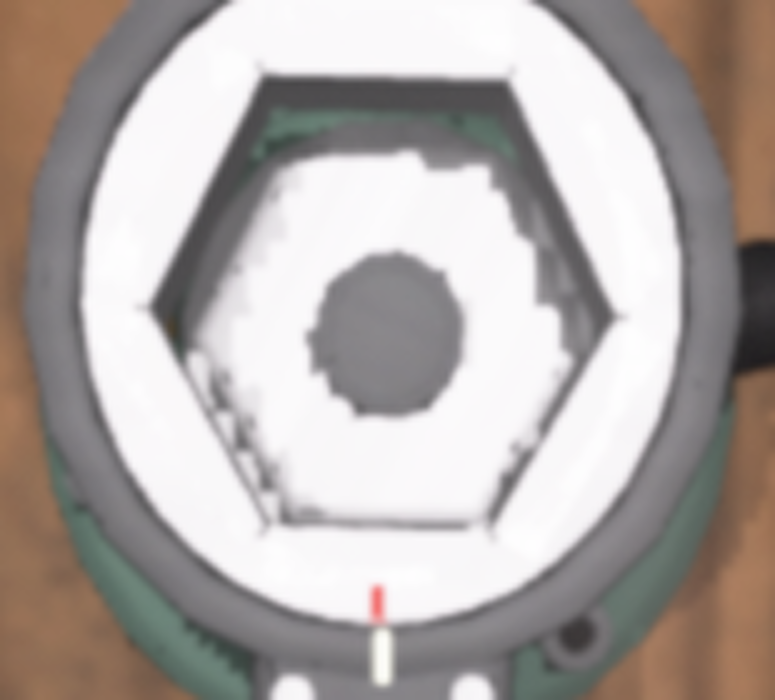

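```bash
python3 - <<'E'
from h import *
d=load('w10')
sp=pix(d,205+387/5-.4,333/5-.4,.089);print(sp,tool(d,sp))
E
```

```text
[ 0.53310114 -0.00905601  0.089     ] [ 0.10331563 -0.00091116  0.02699377]
```

{"method": "carry_out", "body": {
  "motion": [
    [0,0,0,0,0.3,2,0],
    [0,0,0,0,0.3,4,0],
    [0,0,0,0,0.3,6,0],
    [0,0,0,0,0.3,7,0]
  ]
}}

```text
time: 10.12
position: [0.5256, -0.1122, 0.1084]
eef_rot: [-3.141, -0.0, 1.49]
ft_force: [0.3, -0.6, -2.3]
opening: 0.211
```

{"method": "carry_out", "body": {
  "motion": [
    [0,0,0,0,0,1,0],
    [0,0,0,0,0,2,0],
    [0,0,0,0,0,2,0]
  ]
}}

```text
time: 10.37
position: [0.5257, -0.1121, 0.1066]
eef_rot: [-3.141, -0.0, 1.49]
ft_force: [0.1, -0.3, -2.5]
opening: 0.205
```

{"method": "carry_out", "body": {
  "motion": [
    [0,0,0,0,0,2,0],
    [0,0,0,0,0,4,0],
    [0,0,0,0,0,5,0],
    [0,0,0,0,0,5,0]
  ]
}}

```text
time: 10.7
position: [0.5256, -0.1122, 0.1015]
eef_rot: [-3.141, -0.0, 1.49]
ft_force: [-0.2, -0.6, -2.0]
opening: 0.204
```

{"method": "carry_out", "body": {
  "motion": [
    [0,0,0,0,0,1,0],
    [0,0,0,0,0,2,0],
    [0,0,0,0,0,2,0]
  ]
}}

```text
time: 10.95
position: [0.5257, -0.1122, 0.0997]
eef_rot: [-3.141, -0.0, 1.49]
ft_force: [0.2, 0.0, -2.3]
opening: 0.207
```

{"method": "carry_out", "body": {
  "motion": [
    [0,0,0,0,0,0.5,0],
    [0,0,0,0,0,0.7,0],
    [0,0,0,0,0,0.7,0]
  ]
}}

```text
time: 11.2
position: [0.5258, -0.1122, 0.0991]
eef_rot: [3.142, -0.0, 1.49]
ft_force: [-0.2, 0.1, -2.8]
opening: 0.209
```

```bash
python3 - <<'E'
from h import *
d=save('wrist','w11');s=get_state();print(s['position'],s['eef_rot'],s['ft_force'],s['torque'])
im=d['image'][0:140,205:360]
cv2.imwrite('pics/c11.png',cv2.resize(im[:,:,::-1],None,fx=5,fy=5,interpolation=cv2.INTER_CUBIC))
d=load('w11')
C=cloud(d)
for u,v in [(222,55),(343,55),(283,4),(283,118),(278,66),(250,66),(310,66)]: print(C[v,u])
E
```

```text
[ 0.52582417 -0.11216246  0.09917564] [ 3.14153821e+00 -3.59207982e-05  1.48983588e+00] [ 0.08796895  0.20844762 -3.15084066] [-0.04786065  0.05589964  0.04463541]
[ 0.50897412 -0.00462022  0.08567045]
[ 0.55839815 -0.00859152  0.0849257 ]
[0.5352309  0.01093167 0.08591088]
[ 0.53184247 -0.03119803  0.08460108]
[ 0.53142431 -0.01098008  0.08911783]
[ 0.51993423 -0.00965573  0.08608648]
[ 0.54468035 -0.01155577  0.08490359]
```

View pics/c11.png

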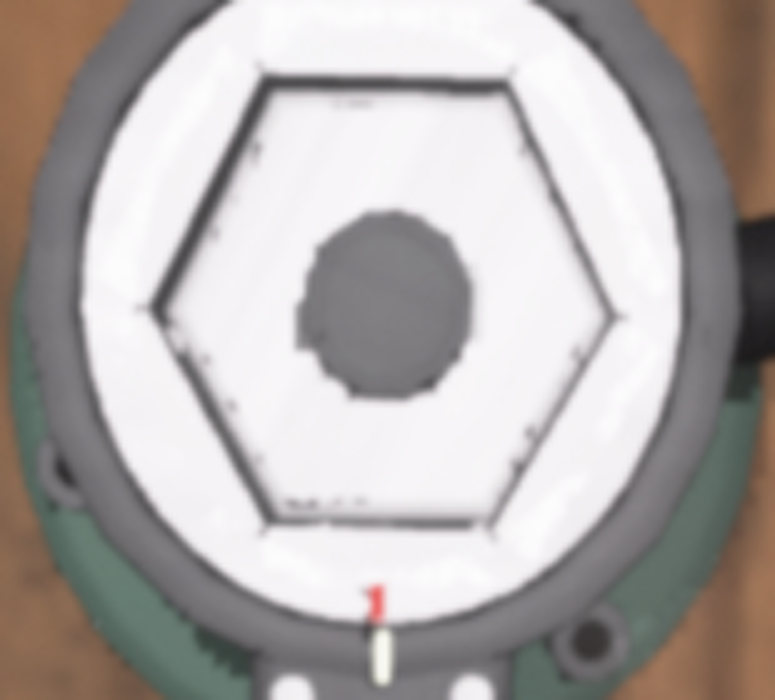

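{"method": "carry_out", "body": {
  "motion": [
    [0,0,0.02,0,-2.1,0.3,0],
    [0,0,0.04,0,-4.1,0.3,0],
    [0,0,0.06,0.1,-6.2,0.3,0],
    [0,0,0.06,0.1,-6.2,0.3,0]
  ]
}}

```text
time: 11.58
position: [0.5195, -0.1116, 0.099]
eef_rot: [3.141, 0.0, 1.428]
ft_force: [0.5, 0.4, -1.6]
opening: 0.204
```

{"method": "carry_out", "body": {
  "motion": [
    [0,0,0.02,0,-2.1,0,0],
    [0,0,0.04,0,-4.1,0,0],
    [0,0,0.06,0.1,-6.2,0,0],
    [0,0,0.06,0.1,-6.2,0,0]
  ]
}}

```text
time: 11.92
position: [0.5137, -0.1106, 0.0991]
eef_rot: [3.141, -0.0, 1.368]
ft_force: [1.4, -0.2, -2.3]
opening: 0.205
```

```bash
python3 - <<'E'
from h import *
d=save('wrist','w12');s=get_state();print(s['position'],s['eef_rot'],s['ft_force'],s['torque'])
im=d['image'][0:140,205:360]
cv2.imwrite('pics/c12.png',cv2.resize(im[:,:,::-1],None,fx=5,fy=5,interpolation=cv2.INTER_CUBIC))
E
```

```text
[ 0.51379223 -0.11058715  0.09908521] [ 3.14066529e+00 -2.18720725e-05  1.36944848e+00] [ 1.05942421  0.14605549 -3.3501813 ] [ 0.01783689 -0.37928485 -0.09731712]
```

View pics/c12.png

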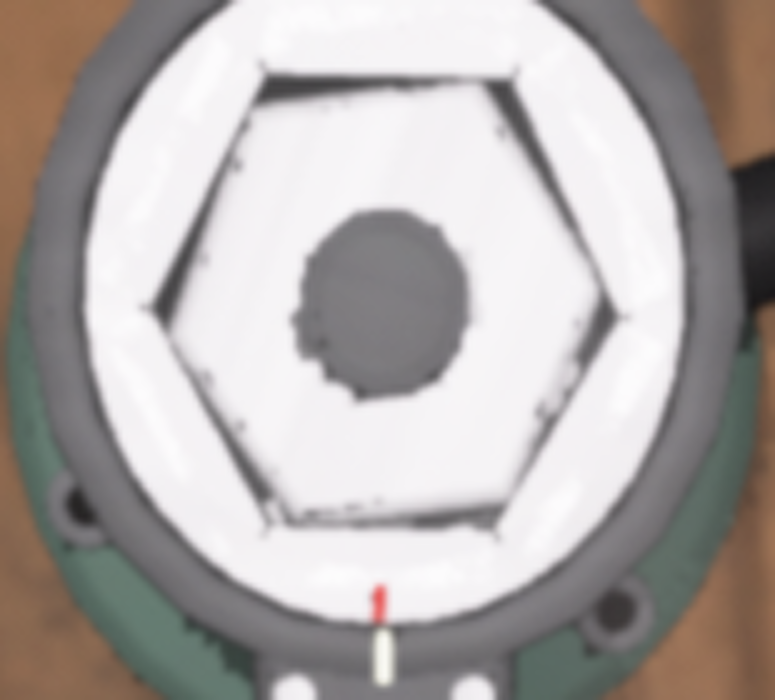

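{"method": "carry_out", "body": {
  "motion": [
    [0,0,0.02,0,-2.1,0,0],
    [0,0,0.04,0,-4.1,0,0],
    [0,0,0.06,0.1,-6.2,0,0],
    [0,0,0.06,0.1,-6.2,0,0]
  ]
}}

```text
time: 12.3
position: [0.508, -0.1092, 0.0992]
eef_rot: [3.14, -0.0, 1.309]
ft_force: [3.6, -1.5, -3.9]
opening: 0.204
```

{"method": "carry_out", "body": {
  "motion": [
    [0,0,0.02,0,-2.1,0,0],
    [0,0,0.04,0,-4.1,0,0],
    [0,0,0.06,0.1,-6.2,0,0],
    [0,0,0.06,0.1,-6.2,0,0]
  ]
}}

```text
time: 12.63
position: [0.502, -0.1074, 0.0992]
eef_rot: [3.14, -0.0, 1.248]
ft_force: [4.8, 0.0, -3.8]
opening: 0.205
```

```bash
python3 - <<'E'
from h import *
d=save('wrist','w13');s=get_state();print(s['position'],s['eef_rot'],s['ft_force'],s['torque'])
im=d['image'][0:140,205:360]
cv2.imwrite('pics/c13.png',cv2.resize(im[:,:,::-1],None,fx=5,fy=5,interpolation=cv2.INTER_CUBIC))
E
```

```text
[ 0.50201789 -0.10743303  0.09917505] [ 3.14017677e+00 -4.41084969e-04  1.24892698e+00] [ 4.73091231  0.604694   -3.64423028] [-0.08455232 -1.10174336  0.05508903]
```

View pics/c13.png

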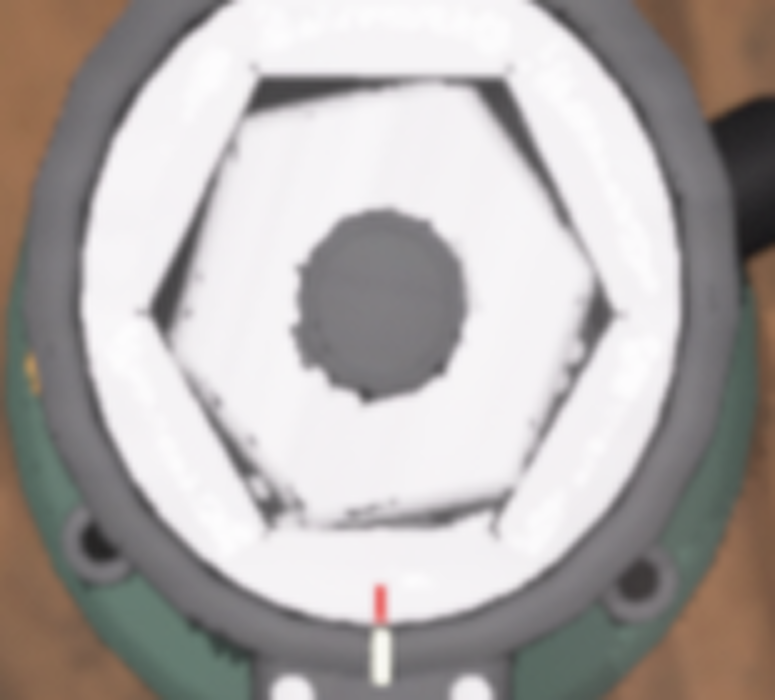

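{"method": "carry_out", "body": {
  "motion": [
    [0,0,0.02,0,-2.1,0,0],
    [0,0,0.04,0,-4.1,0,0],
    [0,0,0.05,0.1,-5.2,0,0],
    [0,0,0.05,0.1,-5.2,0,0]
  ]
}}

```text
time: 13.02
position: [0.4973, -0.1057, 0.0992]
eef_rot: [3.14, -0.001, 1.199]
ft_force: [5.2, -0.3, -4.1]
opening: 0.207
```

```bash
python3 - <<'E'
from h import *
d=save('wrist','w14');s=get_state();print(s['position'],s['eef_rot'],s['ft_force'],s['torque'])
im=d['image'][0:140,205:360]
cv2.imwrite('pics/c14.png',cv2.resize(im[:,:,::-1],None,fx=5,fy=5,interpolation=cv2.INTER_CUBIC))
E
```

```text
[ 0.49729379 -0.10574655  0.09919388] [ 3.13995356e+00 -5.39051978e-04  1.19925388e+00] [ 5.77893812 -0.02330611 -4.0413101 ] [-0.06535767 -1.14265592  0.1181319 ]
```

View pics/c14.png

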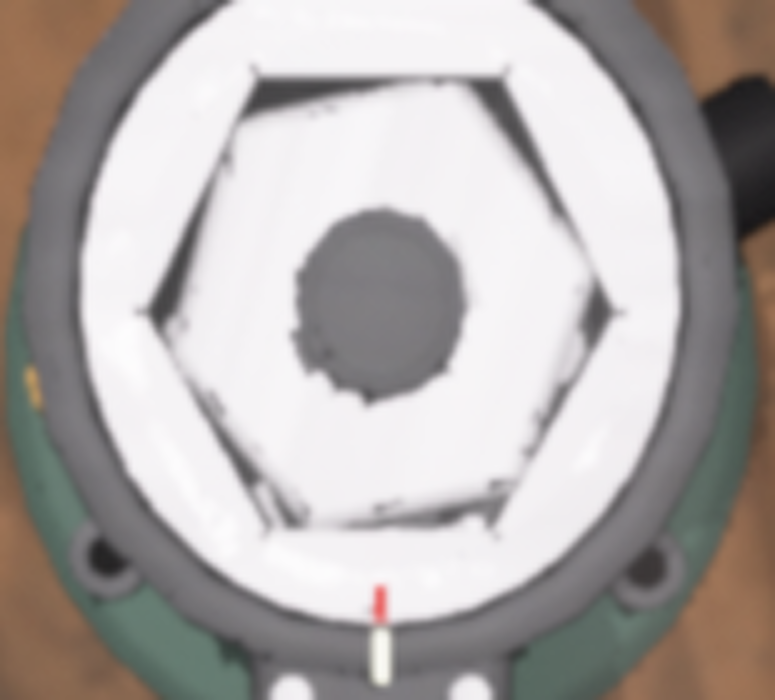

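{"method": "carry_out", "body": {
  "motion": [
    [0,0,0.015,0,-1.6,0,0],
    [0,0,0.03,0,-3.1,0,0],
    [0,0,0.03,0,-3.1,0,0]
  ]
}}

```text
time: 13.32
position: [0.4944, -0.1046, 0.0992]
eef_rot: [3.14, -0.001, 1.169]
ft_force: [5.5, 0.3, -4.1]
opening: 0.206
```

```bash
python3 - <<'E'
from h import *
d=save('wrist','w15');s=get_state();print(s['position'],s['eef_rot'],s['ft_force'],s['torque'])
im=d['image'][0:140,205:360]
cv2.imwrite('pics/c15.png',cv2.resize(im[:,:,::-1],None,fx=5,fy=5,interpolation=cv2.INTER_CUBIC))
E
```

```text
[ 0.49447847 -0.10460094  0.09920757] [ 3.13984031e+00 -7.08225074e-04  1.16925094e+00] [ 5.68924755 -0.07394544 -3.84460029] [-0.07531667 -1.18247737  0.17508485]
```

View pics/c15.png

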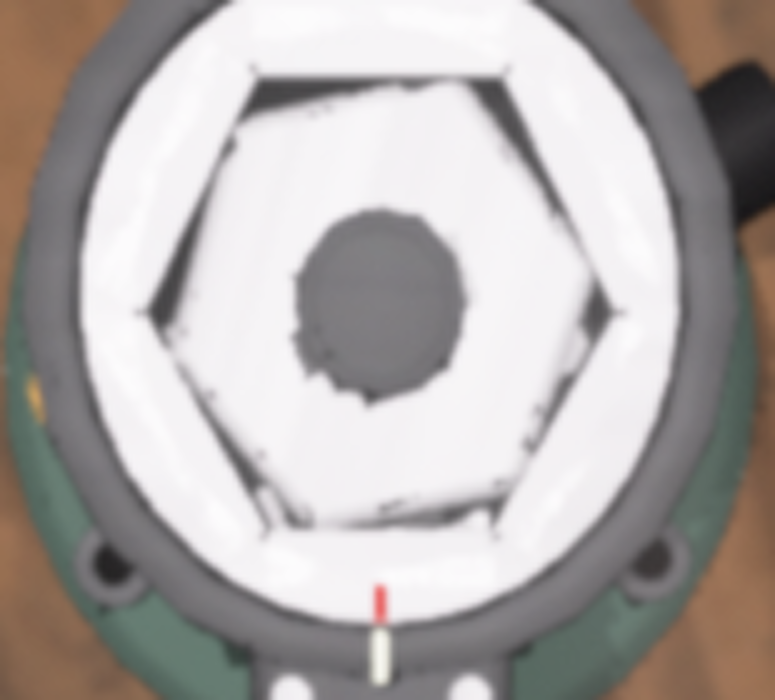

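```bash
python3 - <<'E'
from h import *
for f,pts in [('w11',[(612,316),(506,88),(270,90),(160,305),(270,520),(490,525)]),('w13',[(595,280),(470,88),(245,112),(165,330),(290,522),(500,500)]),('w15',[(595,278),(462,85),(240,120),(165,328),(300,525),(505,495)])]:
    d=load(f)
    P=np.array([pix(d,205+x/5-.4,y/5-.4,.0845) for x,y in pts]);c,a,r=hexfit(P,0);b=np.array([a[i]-60*i for i in range(6)]);b=(b+40)%60-40
    print(f,c,b.mean(),b,r,tool(d,P).mean(0))
E
```

```text
w11 [ 0.53300807 -0.00915774] -5.78557071739264 [-5.26120334 -5.54446294 -5.06750869 -6.71185308 -6.3733819  -5.75501435] [0.01889128 0.01880233 0.01842325 0.01863445 0.01892264 0.01888008] [ 0.10325752 -0.00114551  0.01464564]
w13 [ 0.53294772 -0.00902416] -12.824888291393902 [-11.23872899 -13.35465786 -12.14280696 -13.97671894 -13.36812517
 -12.86829184] [0.01810485 0.0175864  0.01778463 0.01777093 0.01814687 0.01808944] [ 0.10312484 -0.00182883  0.01471508]
w15 [ 0.53312088 -0.00903887] -15.868114738866089 [-15.35444509 -15.62321573 -14.3882559  -18.95006516 -15.1851352
 -15.70757135] [0.01808748 0.0174965  0.0176179  0.01780031 0.01807006 0.01801724] [ 0.10303867 -0.0018025   0.01478545]
```

{"method": "carry_out", "body": {
  "motion": [
    [0,0,0.015,0,-1.6,0,0],
    [0,0,0.03,0,-3.1,0,0],
    [0,0,0.03,0,-3.1,0,0]
  ]
}}

```text
time: 13.62
position: [0.4915, -0.1033, 0.0992]
eef_rot: [3.14, -0.001, 1.139]
ft_force: [4.6, 0.6, -2.6]
opening: 0.206
```

```bash
python3 - <<'E'
from h import *
d=save('wrist','w16');s=get_state();print(s['position'],s['eef_rot'],s['ft_force'],s['torque'])
im=d['image'][0:140,205:360]
cv2.imwrite('pics/c16.png',cv2.resize(im[:,:,::-1],None,fx=5,fy=5,interpolation=cv2.INTER_CUBIC))
E
```

```text
[ 0.49156845 -0.10335291  0.09920266] [ 3.14001463e+00 -7.48002295e-04  1.13909264e+00] [ 5.39023138 -1.20889342 -3.51551283] [-0.01189981 -1.13980674  0.01869584]
```

View pics/c16.png

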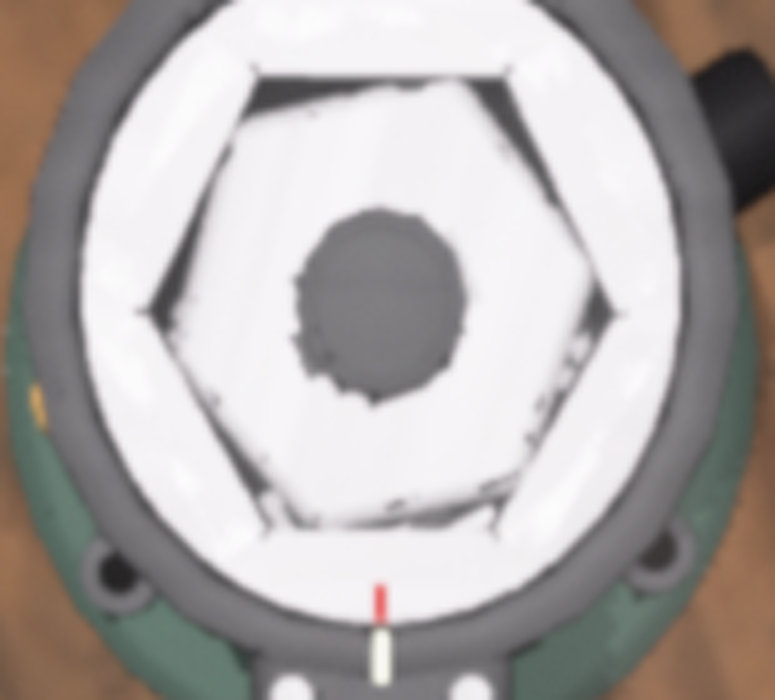

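{"method": "carry_out", "body": {
  "motion": [
    [0,0,0.015,0,-1.6,0,0],
    [0,0,0.03,0,-3.1,0,0],
    [0,0,0.03,0,-3.1,0,0]
  ]
}}

```text
time: 13.92
position: [0.4889, -0.102, 0.0992]
eef_rot: [3.14, -0.001, 1.109]
ft_force: [5.8, -0.5, -3.0]
opening: 0.204
```

```bash
python3 - <<'E'
from h import *
d=save('wrist','w17');s=get_state();print(s['position'],s['eef_rot'],s['ft_force'],s['torque'])
im=d['image'][0:140,205:360]
cv2.imwrite('pics/c17.png',cv2.resize(im[:,:,::-1],None,fx=5,fy=5,interpolation=cv2.INTER_CUBIC))
E
```

```text
[ 0.48896447 -0.10208818  0.09926362] [ 3.13958272e+00 -9.07419289e-04  1.10946095e+00] [ 5.22658297 -0.05720571 -4.25915066] [-0.17135807 -1.23169467  0.21842552]
```

View pics/c17.png

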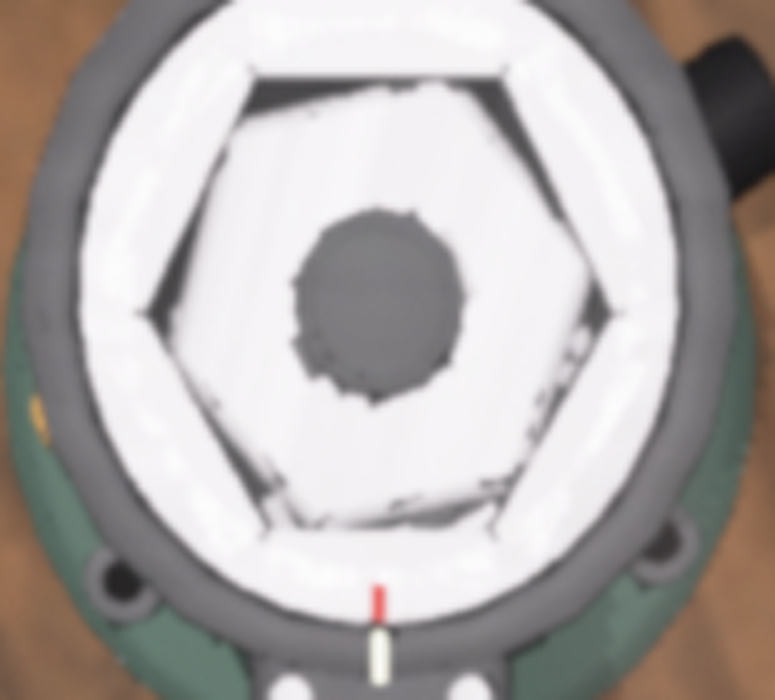

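```bash
python3 - <<'E'
from h import *
for f,pts in [('w11',[(615,316),(508,80),(262,76),(152,305),(266,522),(492,527)]),('w17',[(614,313),(502,78),(256,77),(149,313),(268,526),(490,527)])]:
    d=load(f)
    P=np.array([pix(d,205+x/5-.4,y/5-.4,.0855) for x,y in pts]);c,a,r=hexfit(P,0);b=np.array([a[i]-60*i for i in range(6)]);b=(b+45)%60-45
    print(f,c,b.mean(),b.round(2),r.round(4),tool(d,P).mean(0), d['st_r'])
d=load('w17')
im=d['image'][0:140,205:360]
im=np.clip((im.astype(float)-150)*255/105,0,255).astype(np.uint8)
cv2.imwrite('pics/c17b.png',cv2.resize(im[8:112,22:132,::-1],None,fx=7,fy=7,interpolation=cv2.INTER_CUBIC))
E
```

```text
w11 [ 0.53283781 -0.00908204] -5.73462326527584 [-5.83 -5.83 -5.06 -6.07 -6.26 -5.36] [0.0192 0.0191 0.0192 0.019  0.0192 0.0192] [ 0.10331924 -0.0013213   0.01364564] [ 3.14156500e+00 -4.17331413e-05  1.48981620e+00]
w17 [ 0.53322199 -0.00936321] -26.600817940527662 [-26.66 -26.61 -26.28 -26.4  -26.75 -26.9 ] [0.0193 0.0192 0.0193 0.0191 0.0192 0.0192] [ 0.10270531 -0.00164629  0.01383581] [ 3.13960202e+00 -8.95536559e-04  1.10898689e+00]
```

View pics/c17b.png

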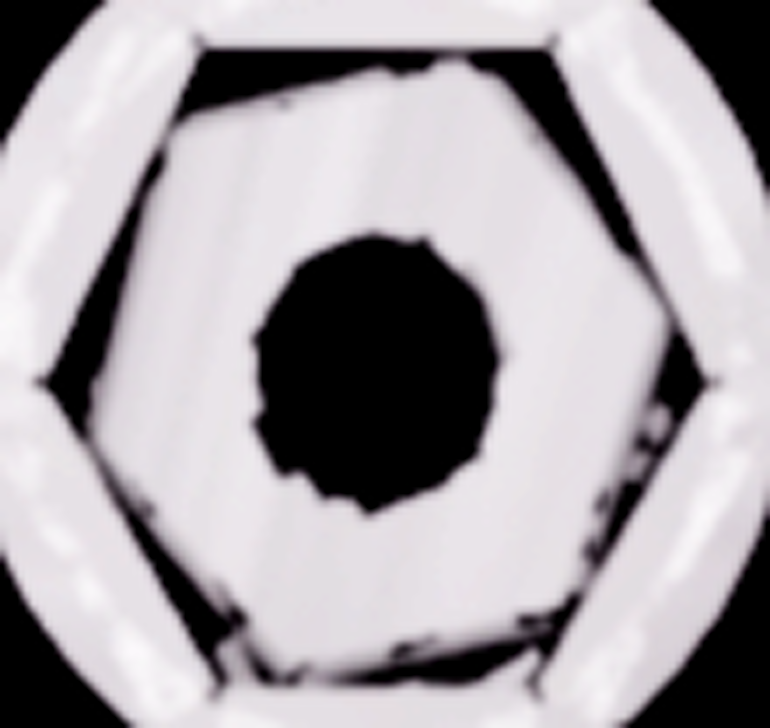

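{"method": "carry_out", "body": {
  "motion": [
    [0,0,0.01,0,-1.0,0,0]
  ]
}}

```text
time: 14.05
position: [0.4882, -0.1017, 0.0992]
eef_rot: [3.14, -0.001, 1.1]
ft_force: [5.7, -0.0, -2.5]
opening: 0.206
```

```bash
cat > tq.py <<'E'
from h import *
s=get_state();r=s['position']-np.array([.533,-.009,.09]);F=s['ft_force'];print(s['time'],s['eef_rot'][2].round(4),F.round(2),s['torque'].round(3),'Tz',r[0]*F[1]-r[1]*F[0]+s['torque'][2])
E
python3 tq.py
```

```text
14.05 1.0999 [ 5.68 -0.04 -2.47] [-0.2   -1.306  0.374] Tz 0.9018440754601469
```

{"method": "carry_out", "body": {
  "motion": [
    [0,0,0.01,0,-1.0,0,0]
  ]
}}

```text
time: 14.13
position: [0.4872, -0.1012, 0.0992]
eef_rot: [3.14, -0.001, 1.089]
ft_force: [6.8, 0.4, -3.8]
opening: 0.206
```

```bash
python3 tq.py
```

```text
14.1333 1.0894 [ 6.81  0.39 -3.84] [-0.13  -1.305  0.353] Tz 0.9637292432596435
```

{"method": "carry_out", "body": {
  "motion": [
    [0,0,0.01,0,-1.0,0,0]
  ]
}}

```text
time: 14.22
position: [0.4863, -0.1007, 0.0992]
eef_rot: [3.14, -0.001, 1.079]
ft_force: [6.4, -0.5, -2.1]
opening: 0.208
```

```bash
python3 tq.py
python3 - <<'E'
from h import *
d=save('wrist','w18')
im=d['image'][0:140,205:360]
cv2.imwrite('pics/c18.png',cv2.resize(im[:,:,::-1],None,fx=5,fy=5,interpolation=cv2.INTER_CUBIC))
E
python3 tq.py
```

```text
14.2167 1.0795 [ 6.43 -0.54 -2.06] [-0.123 -1.261  0.307] Tz 0.9219646050685848
14.2667 1.0788 [ 6.53 -0.02 -3.6 ] [-0.192 -1.366  0.257] Tz 0.8563913485832404
```

View pics/c18.png

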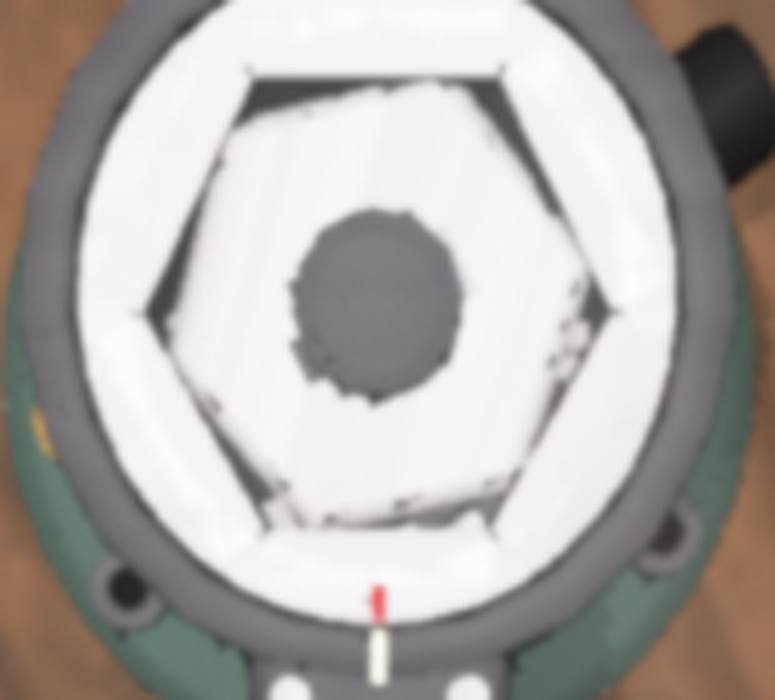

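{"method": "carry_out", "body": {
  "motion": [
    [0,0,0.01,0,-1.0,0,0],
    [0,0,0.02,0,-2.1,0,0]
  ]
}}

```text
time: 14.43
position: [0.4846, -0.0998, 0.0993]
eef_rot: [3.139, -0.001, 1.059]
ft_force: [6.9, -0.4, -5.0]
opening: 0.208
```

```bash
python3 tq.py
python3 - <<'E'
from h import *
d=save('wrist','w19')
im=d['image'][0:140,205:360]
cv2.imwrite('pics/c19.png',cv2.resize(im[:,:,::-1],None,fx=5,fy=5,interpolation=cv2.INTER_CUBIC))
E
python3 tq.py
```

```text
14.4333 1.0594 [ 6.87 -0.4  -4.97] [-0.17  -1.254  0.33 ] Tz 0.9736038348704964
14.4833 1.0589 [ 6.8  -0.38 -2.94] [-0.211 -1.401  0.242] Tz 0.8774578720379361
```

View pics/c19.png

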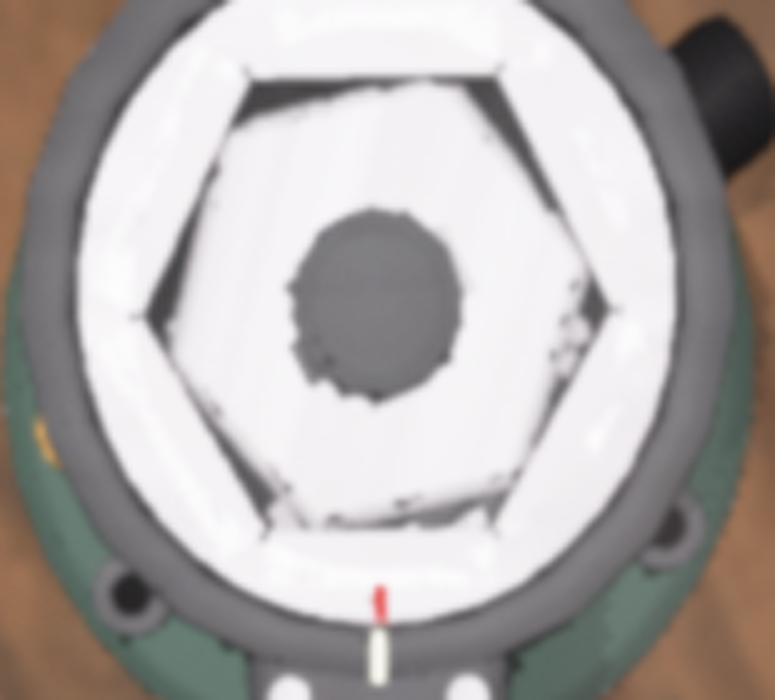

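{"method": "carry_out", "body": {
  "motion": [
    [0,0,0.015,0,-1.6,0,0],
    [0,0,0.03,0,-3.1,0,0]
  ]
}}

```text
time: 14.65
position: [0.4818, -0.0982, 0.0992]
eef_rot: [3.14, -0.001, 1.029]
ft_force: [6.3, -0.1, -3.7]
opening: 0.207
```

```bash
python3 tq.py
python3 - <<'E'
from h import *
d=save('wrist','w20')
im=d['image'][0:140,205:360]
cv2.imwrite('pics/c20.png',cv2.resize(im[:,:,::-1],None,fx=5,fy=5,interpolation=cv2.INTER_CUBIC))
E
python3 tq.py
```

```text
14.65 1.0292 [ 6.33 -0.13 -3.71] [-0.113 -1.243  0.31 ] Tz 0.8815492381311698
14.7 1.0283 [ 6.59 -1.   -3.47] [-0.257 -1.486  0.212] Tz 0.8499129618184306
```

View pics/c20.png

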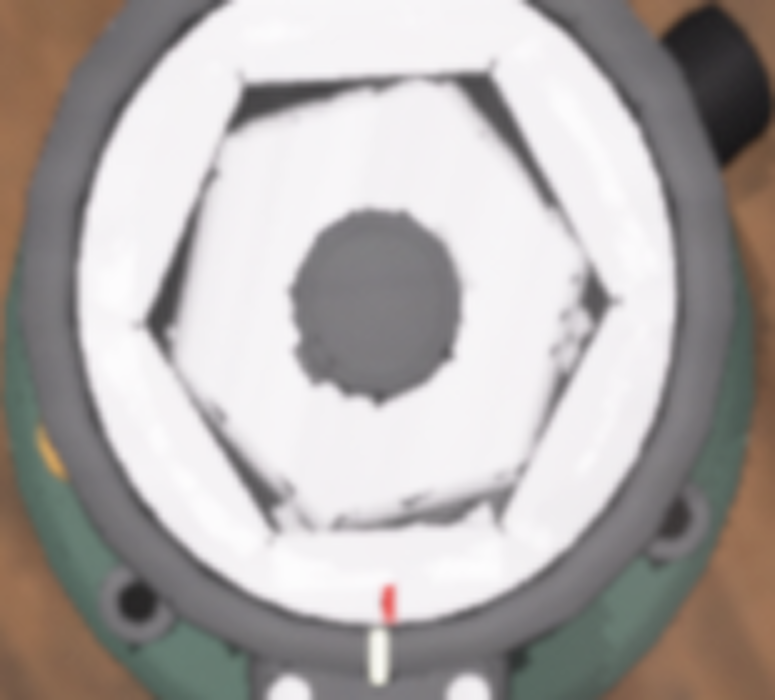

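{"method": "carry_out", "body": {
  "motion": [
    [0,0,0.015,0,-1.6,0,0],
    [0,0,0.03,0,-3.1,0,0],
    [0,0,0.045,0.1,-4.7,0,0],
    [0,0,0.045,0.1,-4.7,0,0]
  ]
}}

```text
time: 15.03
position: [0.4777, -0.0957, 0.0993]
eef_rot: [3.14, -0.001, 0.984]
ft_force: [6.1, -0.2, -4.1]
opening: 0.204
```

```bash
python3 tq.py
python3 - <<'E'
from h import *
d=save('wrist','w21')
im=d['image'][0:140,205:360]
cv2.imwrite('pics/c21.png',cv2.resize(im[:,:,::-1],None,fx=5,fy=5,interpolation=cv2.INTER_CUBIC))
E
python3 tq.py
```

```text
15.0333 0.984 [ 6.09 -0.22 -4.09] [-0.171 -1.324  0.269] Tz 0.8098355873190586
15.0833 0.9847 [ 6.34 -0.54 -4.39] [-0.165 -1.276  0.306] Tz 0.8857088243645576
```

View pics/c21.png

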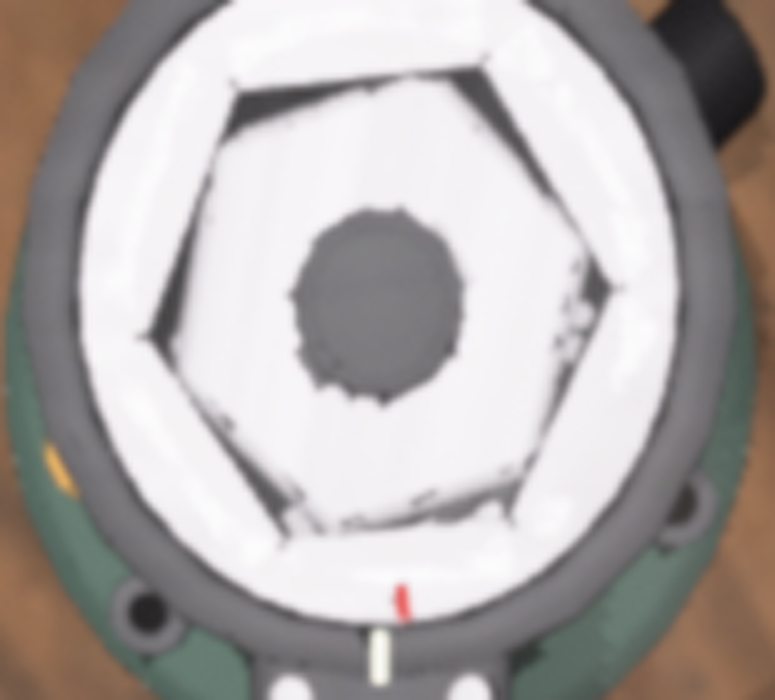

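{"method": "carry_out", "body": {
  "motion": [
    [0,0,-0.045,0.2,4.6,0,0],
    [0,0,-0.09,0.5,9.3,0,0],
    [0,0,-0.135,1.1,13.9,0,0],
    [0,0,-0.18,1.9,18.4,0,0],
    [0,0,-0.18,1.9,18.4,0,0]
  ]
}}

```text
time: 15.5
position: [0.4937, -0.1043, 0.0989]
eef_rot: [-3.142, -0.001, 1.165]
ft_force: [3.0, 1.3, -2.7]
opening: 0.204
```

```bash
python3 tq.py
python3 - <<'E'
from h import *
d=save('wrist','w22')
im=d['image'][0:140,205:360]
cv2.imwrite('pics/c22.png',cv2.resize(im[:,:,::-1],None,fx=5,fy=5,interpolation=cv2.INTER_CUBIC))
E
python3 tq.py
```

```text
15.5 1.165 [ 2.97  1.31 -2.69] [ 0.225 -0.872 -0.196] Tz 0.035319617491465644
15.55 1.163 [ 5.18  0.38 -1.59] [ 0.097 -1.028 -0.281] Tz 0.19608748944360538
```

View pics/c22.png

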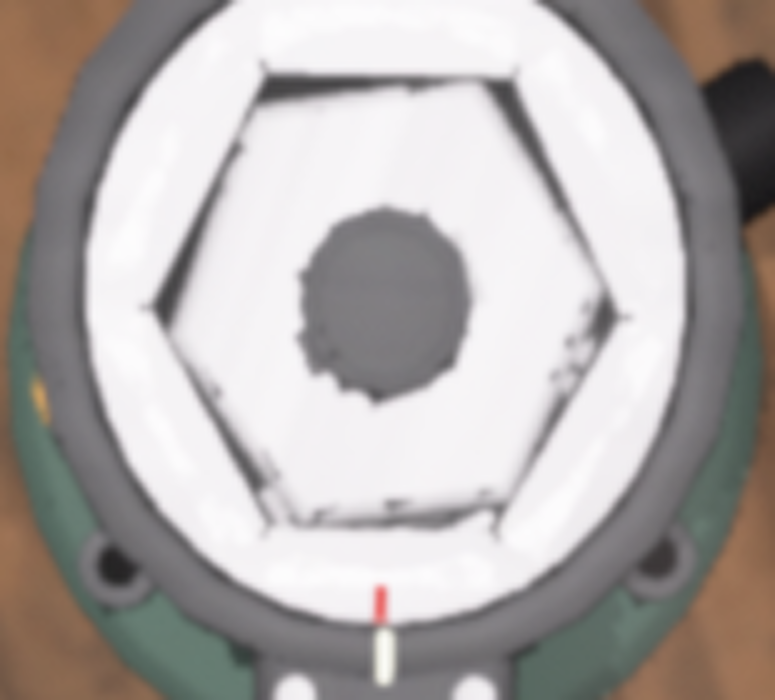

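{"method": "carry_out", "body": {
  "motion": [
    [0,0,-0.035,0.1,3.6,0,0],
    [0,0,-0.07,0.4,7.2,0,0],
    [0,0,-0.07,0.4,7.2,0,0],
    [0,0,-0.07,0.4,7.2,0,0]
  ]
}}

```text
time: 15.88
position: [0.4995, -0.1069, 0.0988]
eef_rot: [-3.141, 0.0, 1.232]
ft_force: [3.9, -0.3, -1.1]
opening: 0.21
```

```bash
python3 tq.py
python3 - <<'E'
from h import *
d=save('wrist','w23')
im=d['image'][0:140,205:360]
cv2.imwrite('pics/c23.png',cv2.resize(im[:,:,::-1],None,fx=5,fy=5,interpolation=cv2.INTER_CUBIC))
E
python3 tq.py
```

```text
15.8833 1.2321 [ 3.95 -0.28 -1.09] [ 0.036 -0.762 -0.291] Tz 0.10507631064366385
15.9333 1.2324 [ 3.17  0.21 -0.82] [-0.012 -0.762 -0.309] Tz -0.0053690370290123135
```

View pics/c23.png

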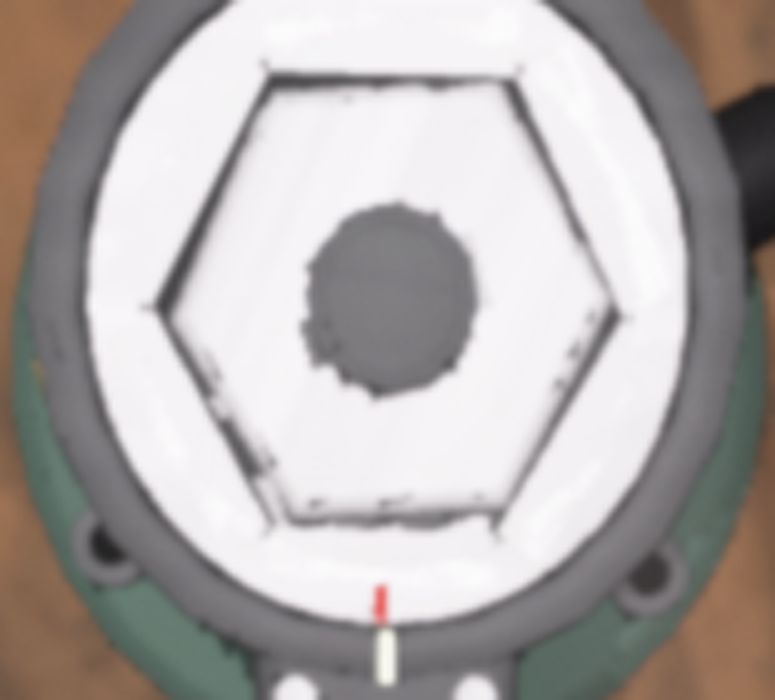

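{"method": "carry_out", "body": {
  "motion": [
    [0,0,0,0,0.6,0,0],
    [0,0,0,0,0.6,-1,0],
    [0,0,0,0,0.6,-3,0],
    [0,0,0,0,0.6,-5,0]
  ]
}}

```text
time: 16.27
position: [0.4999, -0.1069, 0.1038]
eef_rot: [-3.141, 0.0, 1.235]
ft_force: [3.6, 0.5, -3.0]
opening: 0.204
```

```bash
python3 tq.py
```

```text
16.2667 1.2349 [ 3.58  0.49 -3.05] [-0.016 -0.438 -0.196] Tz 0.13835550833397198
```

{"method": "carry_out", "body": {
  "motion": [
    [0,0,0,0,0.6,-2,0],
    [0,0,0,0,0.6,-5,0],
    [0,0,0,0,0.6,-9,0],
    [0,0,0,0,0.6,-14,0]
  ]
}}

```text
time: 16.6
position: [0.5001, -0.1074, 0.1178]
eef_rot: [-3.14, 0.001, 1.235]
ft_force: [-0.2, -0.1, -3.7]
opening: 0.206
```

```bash
python3 tq.py
```

```text
16.6 1.2351 [-0.18 -0.12 -3.72] [-0.079 -0.028 -0.008] Tz -0.021759597346876235
```

Free and clear. Lift up and check the nut through the ring, then carry back.

{"method": "carry_out", "body": {
  "motion": [
    [0,0,0,0,0,-15,0],
    [0,0,0,0,0,-35,0],
    [0,0,0,0,0,-42,0],
    [0,0,0,0,0,-42,0],
    [0,0,0,0,0,-42,0]
  ]
}}

```text
time: 17.02
position: [0.501, -0.1076, 0.16]
eef_rot: [3.141, 0.001, 1.235]
ft_force: [-0.7, -0.1, -2.6]
opening: 0.209
```

```bash
python3 tq.py
python3 - <<'E'
from h import *
d=save('wrist','w24');save('scene','s24')
print(get_state()['position'])
C=cloud(load('w24'))
for u,v in [(222,55),(343,55),(283,4),(283,118)]: print(C[v,u])
im=d['image'][0:140,205:360]
cv2.imwrite('pics/c24.png',cv2.resize(im[:,:,::-1],None,fx=5,fy=5,interpolation=cv2.INTER_CUBIC))
E
```

```text
17.0167 1.2345 [-0.73 -0.11 -2.65] [-0.05  -0.003  0.029] Tz -0.0390778160076486
[ 0.50027067 -0.10744801  0.15900913]
[5.11675949e-01 4.10302156e-04 1.46290053e-01]
[ 0.55825455 -0.01602988  0.14681916]
[0.5410838  0.00896121 0.14606957]
[ 0.52710752 -0.03110351  0.14549846]
```

View pics/c24.png

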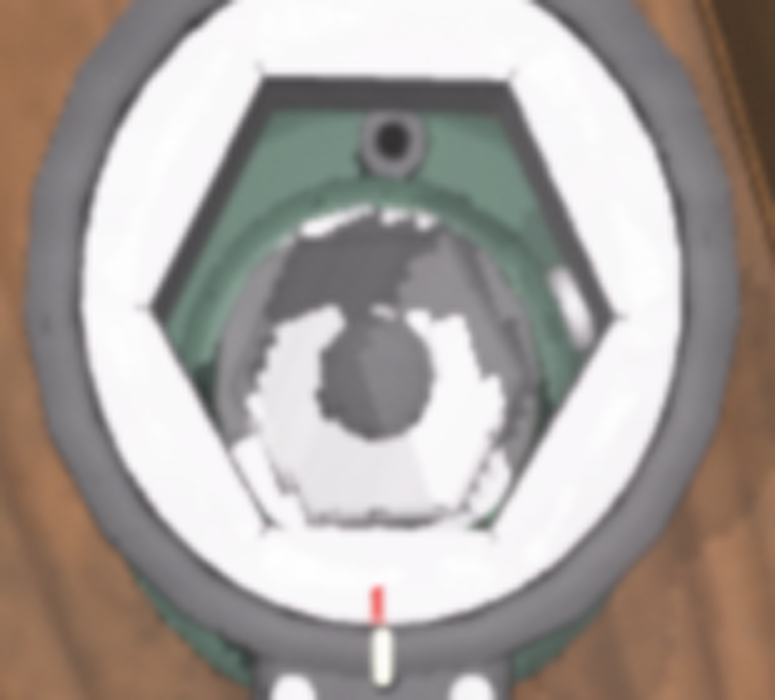

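View pics/s24.png

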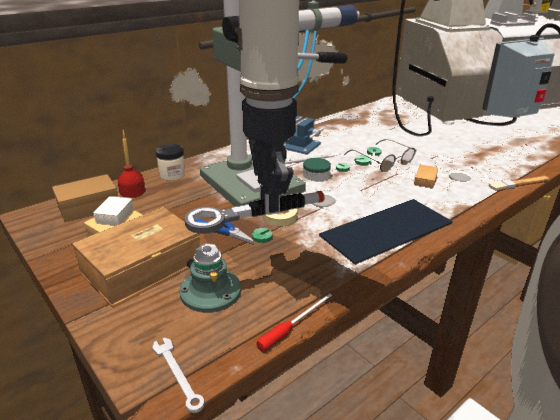

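{"method": "carry_out", "body": {
  "motion": [
    [0,0,-0.05,-20,4,0,0],
    [0,0,-0.1,-50,11,0,0],
    [0,0,-0.15,-80,17,0,0],
    [0,0,-0.2,-110,24,0,0],
    [0,0,-0.25,-140,30,0,0]
  ]
}}

```text
time: 17.53
position: [0.4824, -0.2504, 0.1587]
eef_rot: [-3.14, -0.001, 1.488]
ft_force: [0.1, 1.2, -3.2]
opening: 0.206
```

```bash
cat > go.py <<'E'
from h import *
import sys
s=get_state();tgt=np.array([float(a) for a in sys.argv[1:4]]);y=float(sys.argv[4])
R=Ro.from_euler('xyz',s['eef_rot']).as_matrix()
print(s['position'].round(4),s['eef_rot'].round(4),'shift mm',((tgt-s['position'])@R*1000).round(1),'wz',round(s['eef_rot'][2]-y,4), s['ft_force'].round(1))
E
python3 go.py .4645 -.397 .1 1.54
```

```text
[ 0.4824 -0.2504  0.1587] [-3.1400e+00 -8.0000e-04  1.4878e+00] shift mm [-147.6   -5.6   58.6] wz -0.0522 [ 0.1  1.2 -3.2]
```

{"method": "carry_out", "body": {
  "motion": [
    [0,0,-0.01,-30,-1,0,0],
    [0,0,-0.02,-65,-2,0,0],
    [0,0,-0.03,-100,-4,10,0],
    [0,0,-0.05,-130,-5,25,0],
    [0,0,-0.05,-148,-5.6,40,0]
  ]
}}

```text
time: 17.95
position: [0.4628, -0.4012, 0.1181]
eef_rot: [-3.14, 0.002, 1.531]
ft_force: [0.8, -0.6, -2.5]
opening: 0.204
```

{"method": "carry_out", "body": {
  "motion": [
    [0,0,0,0,0,10,0],
    [0,0,0,0,0,18,0],
    [0,0,0,0,0,18,0],
    [0,0,0,0,0,18,0]
  ]
}}

```text
time: 18.28
position: [0.4654, -0.394, 0.1011]
eef_rot: [-3.141, -0.002, 1.537]
ft_force: [0.9, -0.1, -2.9]
opening: 0.206
```

```bash
python3 go.py .4645 -.397 .034 1.54; python3 -c "
from h import *
save('wrist','w25')"
```

```text
[ 0.4654 -0.394   0.1011] [-3.1407e+00 -2.3000e-03  1.5374e+00] shift mm [-3.2 -0.7 67.1] wz -0.0026 [ 0.9 -0.1 -2.9]
```

View pics/w25.png

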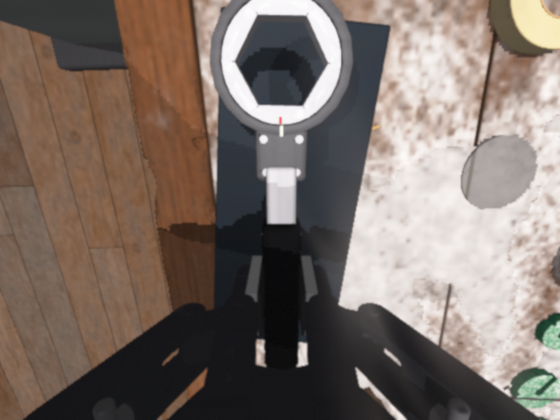

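Over the mat. Shift a touch more (-8 mm along the handle) and lower.

{"method": "carry_out", "body": {
  "motion": [
    [0,0,0,-4,0,18,0],
    [0,0,0,-8,1,36,0],
    [0,0,0,-8,2,52,0],
    [0,0,0,-8,2,60,0],
    [0,0,0,-8,2,60,0]
  ]
}}

```text
time: 18.75
position: [0.466, -0.4026, 0.0401]
eef_rot: [-3.139, -0.002, 1.536]
ft_force: [-0.7, -0.3, -2.6]
opening: 0.207
```

{"method": "carry_out", "body": {
  "motion": [
    [0,0,0,0,0,3,0],
    [0,0,0,0,0,6,0],
    [0,0,0,0,0,7,0],
    [0,0,0,0,0,7,0]
  ]
}}

```text
time: 19.08
position: [0.467, -0.4045, 0.0353]
eef_rot: [3.141, 0.0, 1.535]
ft_force: [-0.3, -0.3, -2.5]
opening: 0.206
```

```bash
python3 go.py .4645 -.397 .0315 1.54
```

```text
[ 0.467  -0.4045  0.0353] [3.1411e+00 4.0000e-04 1.5350e+00] shift mm [ 7.4 -2.7  3.7] wz -0.005 [-0.3 -0.3 -2.5]
```

{"method": "carry_out", "body": {
  "motion": [
    [0,0,0,0,0,2,0],
    [0,0,0,0,0,3,0],
    [0,0,0,0,0,3.4,0],
    [0,0,0,0,0,3.4,0]
  ]
}}

```text
time: 19.42
position: [0.4667, -0.4045, 0.0316]
eef_rot: [3.141, 0.0, 1.535]
ft_force: [-0.5, 0.5, -2.0]
opening: 0.209
```

```bash
python3 go.py .4645 -.397 .0315 1.54
```

```text
[ 0.4667 -0.4045  0.0316] [3.1415e+00 2.0000e-04 1.5347e+00] shift mm [ 7.5 -2.5  0.1] wz -0.0053 [-0.5  0.5 -2. ]
```

{"method": "carry_out", "body": {
  "motion": [
    [0,0,0,0,0,0.4,0],
    [0,0,0,0,0,0.4,0.24],
    [0,0,0,0,0,0.4,0.3],
    [0,0,0,0,0,0.4,0.45],
    [0,0,0,0,0,0.4,0.6]
  ]
}}

```text
time: 19.83
position: [0.467, -0.4045, 0.0313]
eef_rot: [3.141, 0.0, 1.535]
ft_force: [-0.1, -0.8, 0.3]
opening: 0.567
```

{"method": "carry_out", "body": {
  "motion": [
    [0,0,0,0,0,0,0.6],
    [0,0,0,0,0,0,0.6],
    [0,0,0,0,0,-15,0.6],
    [0,0,0,0,0,-40,0.6],
    [0,0,0,0,0,-80,0.6]
  ]
}}

```text
time: 20.25
position: [0.4645, -0.4027, 0.1094]
eef_rot: [-3.137, -0.004, 1.535]
ft_force: [-0.1, -0.6, 0.3]
opening: 0.599
```

{"method": "carry_out", "body": {
  "motion": [
    [0,0,0,0,0,-35,0.6],
    [0,0,0,0,0,-70,0.6],
    [0,0,0,0,0,-70,0.6],
    [0,0,0,0,0,-70,0.6],
    [0,0,0,0,0,-70,0.6]
  ]
}}

```text
time: 20.67
position: [0.4664, -0.4045, 0.1816]
eef_rot: [-3.142, 0.001, 1.535]
ft_force: [-0.4, 0.5, 0.5]
opening: 0.6
```

```bash
python3 go.py .4645 -.397 .0315 1.54; python3 - <<'E'
from h import *
save('wrist','w26');save('scene','s26')
E
```

```text
[ 0.4664 -0.4045  0.1816] [-3.1416e+00  8.0000e-04  1.5347e+00] shift mm [  7.5  -2.1 150.1] wz -0.0053 [-0.4  0.5  0.5]
```

View pics/w26.png

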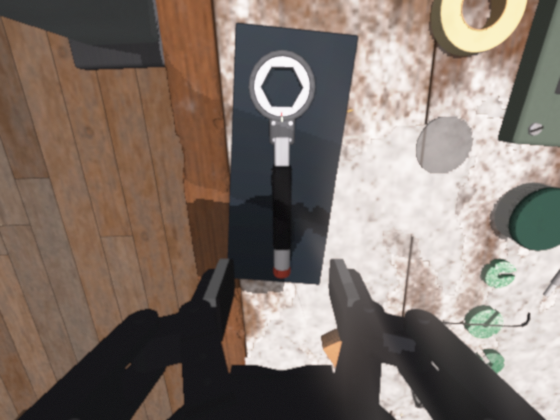

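View pics/s26.png

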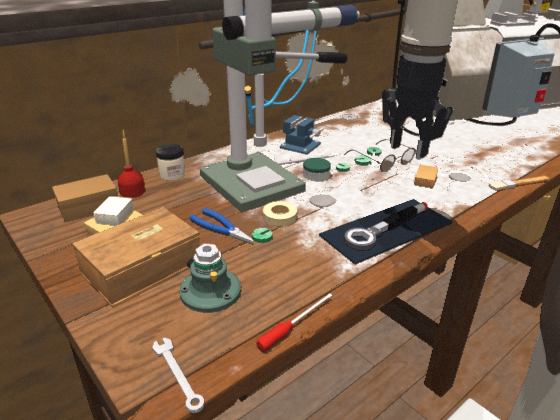

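```bash
python3 - <<'E'
from h import *
d=load('w26');C=cloud(d)
for u,v in [(263,85),(301,85),(281,62),(281,110),(281,148),(281,180),(281,210),(281,235),(281,258),(260,200)]: print(u,v,C[v,u].round(4))
for n,u,v,z in [('ring',282,88,.018),('grip',281.5,208,.024),('lens',444,145,.008)]: print(n,pix(d,u,v,z).round(4))
close_job()
E
```

```text
263 85 [ 0.4521 -0.2983  0.006 ]
301 85 [ 0.4875 -0.2995  0.0046]
281 62 [ 0.4695 -0.2813  0.0182]
281 110 [ 0.468  -0.3209  0.0179]
281 148 [ 0.4667 -0.3548  0.0208]
281 180 [ 0.4656 -0.3844  0.0264]
281 210 [ 0.4644 -0.4152  0.0257]
281 235 [ 0.4634 -0.4423  0.0259]
281 258 [ 0.4624 -0.4697  0.0243]
260 200 [ 0.4424 -0.41    0.0061]
ring [ 0.4696 -0.3022  0.018 ]
grip [ 0.465  -0.4137  0.024 ]
lens [ 0.6274 -0.3596  0.008 ]
the job is handed in; nothing more can be done
```

I took the wrench by its grip, set the ring fully down on the nut with no contact force, and turned clockwise until the handle gave way. I stopped at about 0.09–0.10 rad of give, backed off until the trip sprang back, lifted the wrench off and laid it on the mat. The job was handed in at about 20.7 s of the 72 s allowed; no verdict was reported.

What the last checks showed:
- **Wrench:** it lies flat and right way up inside the mat. Depth readings put the ring top at about 18 mm and the grip top at about 26 mm. The trip marks line up, and the gripper is clear of it at about 18 cm.
- **Lens:** it has not moved beyond measuring error. Its centre read (0.627, −0.360) both before and after.
- **Nut:** my best estimate is about 0.24–0.25 rad, inside the 0.10–0.34 limit, but I could not read it exactly. While turning, estimates from the ring angle and from the nut's edges disagreed by about 0.06–0.07 rad. I did not fly back over for a clear final look at the nut.
- **Torque:** the reading at the trip was about 0.95 N m, close to the stated 0.9. Readings with the arm stopped were lower, down to about 0.7 N m just before the trip.

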